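Check a delivery of pins between bench centres and stamp the batch tag

TASK

Check the delivered steel pins one at a time, longest first: lay the pin in the V rests of the bench centres, slide the tailstock up until the two cups lift the pin off the rests and hold it, let go and leave it there for a good two seconds while the dial is read, then draw the tailstock back and lay the pin in a free notch of the timber rack. When all the pins are in the rack, drive the sprung stamp right down onto the batch tag with a brisk blow of the mallet (not with the fingers), and stand the mallet upright on its rubber pad again. Leave the other things on the bench alone.

Things in the scene. Friction and masses are not known exactly. Their poses are not given: they have to be found in the camera images.
- bench: Bench centres: green bed 360 mm long (y) by 90, top 30 mm above the table; fixed headstock at +y, tailstock at -y. Origin on the table under the bed. Centre line along y at x = 0, z = 75 mm. The pin's tapered noses fit a cup at each end; it goes down and up clear of both cups and slides along the rests. Tips seat at y = 111 mm at the head; the pin's axis is then on the centre line.
- head_cup (a point): Centre of the mouth of the headstock's steel cup, on the centre line (bench y = 97 mm, z = 75 mm). 60 degree hollow cone opening to the bench's -y: 12 mm radius at the mouth, 16 mm deep, 18 mm radius outside. A seated pin's tip lies 14 mm inside the mouth. The block behind it is 62 mm wide, its top at z = 100 mm. The tailstock's cup is the same, facing it.
- rest_head (a point): V rest nearer the headstock (bench y = 67 mm): the point on the axis of a pin lying in it, 71 mm above the table, 4 mm below the centre line, so the cups lift the pin off when pushed together. 90 degree V, 8 mm thick, tips at x = +-18 mm, 77 mm high. A black dial gauge (up to 82 mm high) stands beside the cup at bench x = 37 to 90 mm, y = 64 to 106 mm.
- rest_tail (a point): The same for the other V rest (bench y = -27 mm), 94 mm away. Both rests carry a pin by its round journals.
- tailstock (a joint): Travel of the tailstock along the bed in m: 0 = fully back (cup mouths 194 mm apart), growing towards the headstock, up to 0.085 (mouths 109 mm apart). Drags with about 4 N and stays where it is left. A pin of length L is seated when it reads about 0.222 - L.
- tail_lug (a point): Centre of the top of the red grip lug on the tailstock (lug 22 mm in the bench's x, 28 mm in its y, 33 mm tall; top 131 mm above the table, on top of the green block whose top is at 98 mm). Moves with the tailstock; 43 mm further back (-y) than the tailstock's cup mouth.
- mat: Blue rubber delivery mat, 200 x 300 x 6 mm, fixed, origin under its centre. The pins start lying on it side by side.
- rack: Timber rack for checked pins, fixed. Origin under its centre. Base 150 x 250 x 12 mm; two beams along y at x = +-50 mm (20 mm wide) with notches at y = -66, 0 and 66 mm between 45 degree teeth (floor 24 mm wide at z = 46 mm, tooth tips z = 67 mm). A pin lies along x with one journal in each beam's notch and its square body between the beams; its axis is then at z = 55 mm.
- stamp_stand: Blue stamping stand, fixed: base 100 x 80 x 14 mm (x -35..65 mm) with the aluminium batch tag in its nest, a post at +x, and an arm (44 mm wide, top z 74 mm) over the tag that guides the sprung stamp. Origin on the table under the stamp.
- stamp_top (a point): Centre of the top of the stamp's round steel head, 32 mm across; 112 mm above the table when up. Moves with the stamp.
- stamp (a joint): How far the stamp is down, in m: 0 = up, 0.016 = fully down on the tag. Its spring pushes back with about 6 N at the top and 14 N at the bottom, and returns it.
- mallet: Mallet, 0.3 kg, that starts standing upright on one face of its head on the rubber pad: round head 44 mm across and 76 mm tall with orange faces, axis along its z; wooden handle of rectangular section (26 mm wide, 24 mm high, middle 38 mm above the lower face) from the head out to x = -128 mm. Origin at the centre of the lower face; z up.
- mallet_pad: Square black rubber pad for the mallet, 100 x 100 x 6 mm, fixed, origin under its centre.
- pin_long: Steel pin, brass-coloured, 178 mm long over its tips, about 0.44 kg: square body 24 x 24 x 40 mm in the middle, round journals 18 mm across to both sides, both ends tapering over the last 9 mm to 8 mm across. Origin at the middle of its axis; axis along its x. May be absent. It may lie either way round.
- pin_mid: Steel pin, dark grey, 166 mm long over its tips, about 0.41 kg: square body 24 x 24 x 40 mm in the middle, round journals 18 mm across to both sides, both ends tapering over the last 9 mm to 8 mm across. Origin at the middle of its axis; axis along its x. May be absent. It may lie either way round.
- pin_short: Steel pin, bright pale metal, 154 mm long over its tips, about 0.38 kg: square body 24 x 24 x 40 mm in the middle, round journals 18 mm across to both sides, both ends tapering over the last 9 mm to 8 mm across. Origin at the middle of its axis; axis along its x. May be absent. It may lie either way round.
- bush_a: Loose brass-coloured bush, 54 mm across, 60 mm tall; origin under its centre. Leave alone.
- bush_b: Another brass-coloured bush, 54 mm across, 60 mm tall; origin under its centre. Leave alone.
- ring_stack: Stack of dark rings, 90 mm across, 56 mm tall; origin under its centre. Leave alone.
- oil_bottle: Yellow oil bottle, 56 mm across, 150 mm tall; origin under its centre. Leave alone.
- wrench: Steel wrench lying on the table near the robot. Leave alone.
- screwdriver: Screwdriver lying at the back. Leave alone.
- mug: Blue mug, 80 mm across, 90 mm tall; origin under its centre. Leave alone.
Not all that is in view belongs to the job. What is shaped like the pin_mid but blue is not meant.

How it is judged (in metres and radians):
On the way, in this order (a step that is already met when the one before it is completed fails the run):
1. the 178 mm pin is held between the cups of the bench centres, on the centre line (within 3 mm sideways, 2 mm in height, 4 mm along, 0.03 rad), at rest and let go, for 1.5 s (x of pin_long in the frame of bench between -0.003 and 0.003 m and z of pin_long in the frame of bench between 0.073 and 0.077 m and y of pin_long in the frame of bench between 0.0179 and 0.0259 m and angle between the x axis of pin_long and the y axis of bench, either way round below 0.03 rad and linear speed of pin_long below 0.02 m/s and contact force between the fingers and pin_long below 0.3 N), for 1.5 s.
2. the 166 mm pin is held between the cups of the bench centres, on the centre line (within 3 mm sideways, 2 mm in height, 4 mm along, 0.03 rad), at rest and let go, for 1.5 s (x of pin_mid in the frame of bench between -0.003 and 0.003 m and z of pin_mid in the frame of bench between 0.073 and 0.077 m and y of pin_mid in the frame of bench between 0.0239 and 0.0319 m and angle between the x axis of pin_mid and the y axis of bench, either way round below 0.03 rad and linear speed of pin_mid below 0.02 m/s and contact force between the fingers and pin_mid below 0.3 N), for 1.5 s.
3. the 154 mm pin is held between the cups of the bench centres, on the centre line (within 3 mm sideways, 2 mm in height, 4 mm along, 0.03 rad), at rest and let go, for 1.5 s (x of pin_short in the frame of bench between -0.003 and 0.003 m and z of pin_short in the frame of bench between 0.073 and 0.077 m and y of pin_short in the frame of bench between 0.0299 and 0.0379 m and angle between the x axis of pin_short and the y axis of bench, either way round below 0.03 rad and linear speed of pin_short below 0.02 m/s and contact force between the fingers and pin_short below 0.3 N), for 1.5 s.
4. with all the pins in the rack, the mallet comes down on the stamp's head (within 20 mm of its middle, the last 35 mm) at more than 0.08 m/s (x of pin_long in the frame of rack between -0.018 and 0.018 m and y of pin_long in the frame of rack between -0.08 and 0.08 m and z of pin_long in the frame of rack between 0.051 and 0.059 m and angle between the x axis of each of pin_long, pin_mid, pin_short and the x axis of rack, either way round below 0.1 rad and linear speed of each of pin_long, pin_mid, pin_short below 0.02 m/s and x of pin_mid in the frame of rack between -0.018 and 0.018 m and y of pin_mid in the frame of rack between -0.08 and 0.08 m and z of pin_mid in the frame of rack between 0.051 and 0.059 m and x of pin_short in the frame of rack between -0.018 and 0.018 m and y of pin_short in the frame of rack between -0.08 and 0.08 m and z of pin_short in the frame of rack between 0.051 and 0.059 m and horizontal distance between mallet and stamp_top below 0.02 m and z of mallet in the frame of stamp_top between 0.002 and 0.035 m and linear speed of mallet above 0.08 m/s).
5. the mallet has driven the stamp down past 12 of its 16 mm (x of pin_long in the frame of rack between -0.018 and 0.018 m and y of pin_long in the frame of rack between -0.08 and 0.08 m and z of pin_long in the frame of rack between 0.051 and 0.059 m and angle between the x axis of each of pin_long, pin_mid, pin_short and the x axis of rack, either way round below 0.1 rad and linear speed of each of pin_long, pin_mid, pin_short below 0.02 m/s and x of pin_mid in the frame of rack between -0.018 and 0.018 m and y of pin_mid in the frame of rack between -0.08 and 0.08 m and z of pin_mid in the frame of rack between 0.051 and 0.059 m and x of pin_short in the frame of rack between -0.018 and 0.018 m and y of pin_short in the frame of rack between -0.08 and 0.08 m and z of pin_short in the frame of rack between 0.051 and 0.059 m and value of joint stamp above 0.012 m and contact force between mallet and stamp_stand above 1 N).
At the end, for the whole second after the job is handed in: Every pin lies along a notch of the rack (axis 55 mm above its underside within 4 mm, within 18 mm of the middle lengthways, 0.1 rad), the mallet stands upright on its pad (within 35 mm of the middle, 0.08 rad), the stamp has sprung up again, and all is at rest (x of pin_long in the frame of rack between -0.018 and 0.018 m and y of pin_long in the frame of rack between -0.08 and 0.08 m and z of pin_long in the frame of rack between 0.051 and 0.059 m and angle between the x axis of each of pin_long, pin_mid, pin_short and the x axis of rack, either way round below 0.1 rad and linear speed of each of pin_long, pin_mid, pin_short, mallet below 0.02 m/s and x of pin_mid in the frame of rack between -0.018 and 0.018 m and y of pin_mid in the frame of rack between -0.08 and 0.08 m and z of pin_mid in the frame of rack between 0.051 and 0.059 m and x of pin_short in the frame of rack between -0.018 and 0.018 m and y of pin_short in the frame of rack between -0.08 and 0.08 m and z of pin_short in the frame of rack between 0.051 and 0.059 m and z of mallet in the frame of mallet_pad between 0.003 and 0.009 m and horizontal distance between mallet and mallet_pad below 0.035 m and angle between mallet's own z axis and vertical below 0.08 rad and value of joint stamp below 0.002 m); the robot touches nothing.
It fails at once if another thing on the bench is moved by more than 30 mm (distance of any of bush_a, bush_b, ring_stack, oil_bottle, wrench, screwdriver, mug from where it was at the start of the episode above 0.03 m).
It fails at once if the stamp is pushed down with the fingers (value of joint stamp above 0.003 m and contact force between the fingers and stamp_stand above 1 N).
Of pin_long, pin_mid, pin_short only 2 to 3 are there at a start; the rules pass over those that are not, and their reading is None.
At some moment in a run one of pin_long, pin_mid, pin_short may be knocked a few centimetres aside while the robot is not near it.
It also fails if it takes over 210 s, if anything falls off the work surface, if the arm or the gripper's body presses on something with over 40 N, if the wrist force passes 120 N, or if a joint passes its speed limit or range.

ROBOT

A 6-joint arm with a two-finger parallel gripper is mounted at the origin on the work surface. World frame = base frame: x ahead of the robot, y to its left, z up, the work surface at z = 0. Lengths are in mm, angles in rad, forces in N, time in s.
With the tool pointing down it reaches from about 275 to 775 mm from the base axis. Payload 14.6 kg.
Tool frame: the origin (TCP) lies at the centre of the arm's flange, where the gripper is bolted on; the fingertips stand 173 mm ahead of it and the grasp point (between the pads) lies 155 mm ahead of it (pinch_z is the distance from the TCP to the grasp point, in mm); z points along the fingers, y is the line along which they close (so a half turn about z gives the same grasp; the last joint's range is limited). The gripper opens to 85 mm and grips with 20 to 120 N. Pads are 22 mm wide; open, the fingers measure 114 mm over their backs; the gripper's body (76 mm by 85 mm) begins 54 mm behind the grasp point. The pads swing forward as they close: fully open they stand 13 mm farther back than shut.
Start: joints at [-1.446, 0.263, -0.048, 1.259, 0, 1.415], TCP at [144.979, -504.589, 404.678] pointing down, gripper open.
Joint ranges: [-2.65, 2.65], [-0.89, 1.7], [-1.18, 1.37], [-2.13, 2.11], [-1.35, 1.29], [-3.14, 3.14]. Speed limits (rad/s): [1.89, 1.89, 2.57, 2.79, 3.14, 3.14].

INTERFACE

Orientations are given as a rotation vector (axis times angle).
In Python, from station import * gives the robot as it stands.
- The arm moves only by the tool move_arm, never from a script. Its arguments are lists of equal length, an entry for each row: "delta_pos": the shift along the tool's x, y, z in m, a list of three; "delta_rot": the turn, a rotation vector about the tool's x, y, z in rad, a list of three; "gripper": the opening, from 0 (shut) to 1 (fully open). In form: {"delta_pos": [[dx, dy, dz], ...], "delta_rot": [[wx, wy, wz], ...], "gripper": [gripper, ...]}. A call has 1 to 10 rows; each row shifts and turns the commanded pose from where the row before left it, along the tool's axes as they then stand; what a row does not reach is not made up. A row lasts 1/12 s, in which the tool goes at most 41.7 mm and 7.16 degrees, less where a joint would pass 70% of its speed; a pose out of reach is approached as far as the arm can. A call with a gripper value outside its range is refused whole. The fingers move at their own pace and stop on an object; "force" is the grip in N (left out, the last holds). Time passes only in rows, so rows that do not move let the fingers close. It gives the time, the measured TCP pose, the force, the opening and the grip force at its end, in the units of the state.
- get_obs(): the state, without advancing time (a new reading comes with each control period).
- camera(name): name is "scene" or "top" or "wrist"; returns a dict with "frame" (400x640x3 uint8, red, green, blue), "fx", "fy", "cx", "cy" (pixels), "rvec" (rotation vector, rad) and "tvec" (3), from world to camera coordinates, as OpenCV has them. Camera axes: x right, y down, z forward; pixel columns grow to the right and rows downward; lengths in mm; the calibration is good to about 2 mm. A picture is of the moment at which its call begins. There is no depth.
- hand_in(): hands the job in; it is judged then, once.
The state is a dict: "t": time; "q": joint angles; "dq": joint speeds; "effort": joint torques, N m; "eef_pos": TCP position; "tcp_rot": TCP orientation; "force": force on the tool from outside, world axes, zero at the start; "ft_torque": the same for the moment, N m; "gripper_width": finger opening in mm; "finger_force": force on a finger pad.
Only numpy, scipy, OpenCV 4.12 (cv2) and the standard library are available. Lean on these libraries where they do the work, as an engineer would, in place of code of your own. Each camera call takes 0.05 s, during which the arm holds its last target. There are 200 camera calls.

## Working session

There is one attempt and no reset: what is moved stays moved. The work goes in short steps, Python scripts to look and compute and a tool call to move; the robot and the scene stay as the last step left them, time stands still between calls to the robot, and variables do not carry over. Pictures are saved under pics/ and viewed, at most 14 in all, crops included, and the job is handed in when it is done.

Besides the shell and the picture viewer there is one more tool, called by a JSON object that holds its "fn" and its "kwargs". move_arm: Moves the arm, as the interface text tells. Its arguments: {"type":"object","properties":{"delta_pos":{"type":"array"},"delta_rot":{"type":"array"},"gripper":{"type":"array"},"force":{"type":"number"}},"required":["delta_pos","delta_rot","gripper"]}

```bash
ls; mkdir -p pics; python3 - <<'E'
from station import *
import cv2
o=get_obs();print(o)
for n in("scene","top","wrist"):
    c=camera(n);cv2.imwrite(f"pics/{n}0.png",c["frame"][:,:,::-1]);print(n,c["fx"],c["fy"],c["cx"],c["cy"],c["rvec"],c["tvec"])
E
```

```text
pics
{'t': 0.0, 'q': array([-1.44629629e+00,  2.63533266e-01, -4.89670759e-02,  1.25941743e+00,
        2.01342336e-05,  1.41550486e+00]), 'dq': array([ 1.60085990e-04, -1.20704478e-03,  7.03887520e-04, -1.98066669e-03,
        9.43517195e-05,  8.32461547e-04]), 'effort': array([-4.13503335e-05, -6.37608719e+01,  3.84562719e+01,  1.37499228e-02,
       -6.70169857e-05, -6.74149270e-07]), 'eef_pos': array([ 144.96995223, -504.47969013,  404.208578  ]), 'tcp_rot': array([-3.10979093e+00, -4.37906989e-01, -5.87215218e-05]), 'force': array([-0.11396751,  0.27487193, -0.05500074]), 'ft_torque': array([-0.02645624,  0.04530277, -0.08548349]), 'finger_force': 0.0, 'gripper_width': 85.25969342455632}
scene 498.4740143441249 498.4740143441249 322.32607454729214 199.6461273094514 [ 2.38282012  1.11210796 -0.29581178] [-340.28312442 -265.49618677 1681.67823142]
top 376.9339060744857 376.9339060744857 328.3887976621161 194.82183408937072 [ 2.22266368 -2.17788396  0.04877794] [  -9.84407612  505.77254378 1067.89674561]
wrist 341.96331188135633 341.96331188135633 324.7697946198509 197.79143073117186 [-2.28867267  1.72052272  0.29082619] [-523.8081172   -43.40600649  381.89393875]
```

View pics/scene0.png

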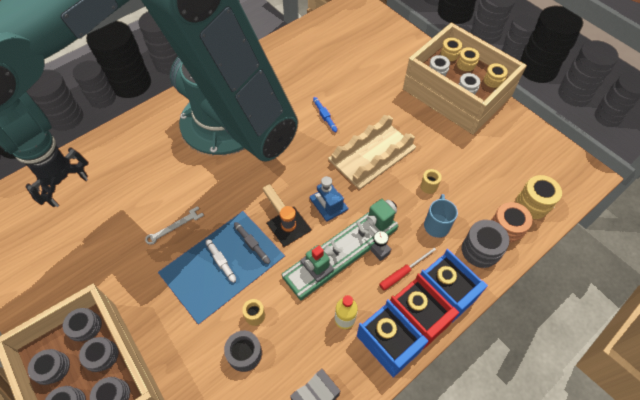

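View pics/top0.png

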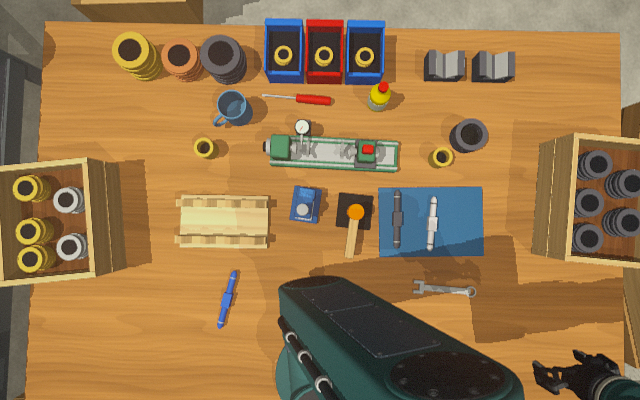

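In the top view I can see three pin shapes: dark grey at (398,218) on the mat, pale at (432,222) on the mat, and blue at (228,300) on bare wood. The blue one is the decoy, and there is no brass pin. The bench is at (333,153) with its headstock on the left. The rack is at (225,221), the stamp at (307,210), and the mallet head at (355,212) with its handle towards the robot.

```bash
cat > h.py <<'E'
from station import *
import cv2, numpy as np
from scipy.spatial.transform import Rotation as R
def cam(n,save=None):
    c=camera(n); c["R"]=cv2.Rodrigues(np.array(c["rvec"],float))[0]; c["o"]=-c["R"].T@np.array(c["tvec"],float)
    if save: cv2.imwrite("pics/"+save,c["frame"][:,:,::-1])
    return c
def ray(c,u,v):
    d=c["R"].T@np.array([(u-c["cx"])/c["fx"],(v-c["cy"])/c["fy"],1.]); return c["o"],d/np.linalg.norm(d)
def plane(c,u,v,z):
    o,d=ray(c,u,v); return (o+d*(z-o[2])/d[2])
def tri(rs):  # least-squares point nearest to rays
    A=np.zeros((3,3));b=np.zeros(3)
    for o,d in rs: P=np.eye(3)-np.outer(d,d);A+=P;b+=P@o
    p=np.linalg.solve(A,b); return p,max(np.linalg.norm((np.eye(3)-np.outer(d,d))@(p-o)) for o,d in rs)
def proj(c,p):
    q=c["R"]@np.array(p,float)+np.array(c["tvec"],float); return q[0]/q[2]*c["fx"]+c["cx"],q[1]/q[2]*c["fy"]+c["cy"]
E
python3 - <<'E'
from h import *
t=cam("top");s=cam("scene");w=cam("wrist")
np.set_printoptions(precision=1,suppress=True)
print("cams",t["o"],s["o"],w["o"], w["R"][2])
for n,uv,z in [("mid",(398,218),24),("short",(432,222),24),("blue",(228,300),24),("bench",(333,153),30),("lug",(368,149),131),("rack",(225,221),50),("stamp",(307,210),112),("mallet",(355,212),82),("hend",(350,257),50),("mat",(431,221),6)]:
    print(n,plane(t,*uv,z))
for n,a,b in [("lug",(368,149),(317,253)),("stamp",(307,210),(326,183)),("mallet",(355,212),(288,213)),("mid",(398,218),(252,242)),("short",(432,222),(220,261))]:
    print(n,tri([ray(t,*a),ray(s,*b)]))
E
```

```text
cams [ 459.5    1.5 1088.6] [1048.3 -456.7 1306.5] [ 225.8 -480.9  374.2] [-0.3 -0.1 -0.9]
mid [ 443.9 -197.2   24. ]
short [ 434.6 -293.2   24. ]
blue [205.7 274.7  24. ]
bench [623.5 -10.2  30. ]
lug [620.  -98.3 131. ]
rack [426.4 283.1  50. ]
stamp [461.1  55.1 112. ]
mallet [458.4 -71.4  82. ]
hend [335.  -62.2  50. ]
mat [ 437.  -295.3    6. ]
lug (array([622.8, -99.9, 114.8]), np.float64(0.10853588823786196))
stamp (array([464.2,  59.4, 106.5]), np.float64(5.090953703794433))
mallet (array([458.9, -71.4,  73.1]), np.float64(0.8200217874691635))
mid (array([ 445.2, -195.1,   27.1]), np.float64(1.9809903910537747))
short (array([ 434. , -295.1,   19.2]), np.float64(0.6588903640725892))
```

{"fn": "move_arm", "kwargs": {"delta_pos": [[0, 0, 0], [0, 0, 0], [0, 0, 0], [0.0245, -0.0215, 0], [0.0245, -0.0215, 0], [0.0245, -0.0215, 0], [0.0245, -0.0215, 0], [0.0245, -0.0215, 0], [0.0245, -0.0215, 0], [0.0245, -0.0215, 0]], "delta_rot": [[0, 0, 0.0934], [0, 0, 0.0934], [0, 0, 0.0934], [0, 0, 0], [0, 0, 0], [0, 0, 0], [0, 0, 0], [0, 0, 0], [0, 0, 0], [0, 0, 0]], "gripper": [1, 1, 1, 1, 1, 1, 1, 1, 1, 1]}}

```text
t: 1.13
eef_pos: [317.4, -352.9, 404.8]
tcp_rot: [3.141, -0.001, 0.0]
force: [0.6, -0.2, 0.9]
gripper_width: 85.6
finger_force: 0.0
```

{"fn": "move_arm", "kwargs": {"delta_pos": [[0.0245, -0.0215, 0], [0.0245, -0.0215, 0], [0.0245, -0.0215, 0], [0.0245, -0.0215, 0], [0.0245, -0.0215, 0], [0, 0, 0], [0, 0, 0]], "delta_rot": [[0, 0, 0], [0, 0, 0], [0, 0, 0], [0, 0, 0], [0, 0, 0], [0, 0, 0], [0, 0, 0]], "gripper": [1, 1, 1, 1, 1, 1, 1]}}

```text
t: 1.72
eef_pos: [439.9, -245.7, 404.5]
tcp_rot: [-3.141, -0.004, 0.0]
force: [0.4, -0.5, 0.4]
gripper_width: 85.3
finger_force: 0.0
```

```bash
python3 - <<'E'
from h import *
c=cam("wrist","w1.png");np.set_printoptions(precision=1,suppress=True)
print(c["o"],c["R"][2],c["R"][0])
E
```

```text
[ 524.  -245.1  374.2] [-0.3  0.  -0.9] [ 0. -1. -0.]
```

View pics/w1.png

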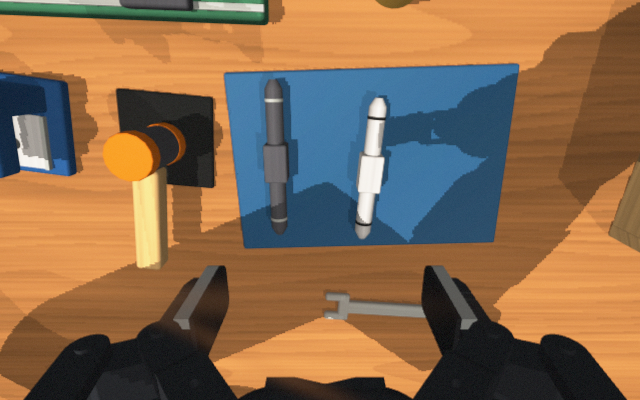

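```bash
cat >> h.py <<'E'
np.set_printoptions(precision=1,suppress=True)
def pins(c,lo=None,hi=None):
    """grey pins on the blue mat: tips (u,v) and value, from low-saturation blobs inside box"""
    hsv=cv2.cvtColor(c["frame"],cv2.COLOR_RGB2HSV); m=((hsv[...,1]<90)).astype(np.uint8)*255
    if lo: k=np.zeros_like(m);k[lo[1]:hi[1],lo[0]:hi[0]]=255;m&=k
    m=cv2.morphologyEx(m,cv2.MORPH_CLOSE,np.ones((5,5),np.uint8))
    out=[]
    for q in cv2.findContours(m,cv2.RETR_EXTERNAL,cv2.CHAIN_APPROX_NONE)[0]:
        if cv2.contourArea(q)<300: continue
        p=q[:,0].astype(float); (cx,cy),(w,h),a=cv2.minAreaRect(q)
        if max(w,h)<3*min(w,h): continue
        vx,vy,x0,y0=cv2.fitLine(q,cv2.DIST_L2,0,.01,.01).ravel()
        s=(p-[x0,y0])@[vx,vy]; mm=np.zeros_like(m);cv2.drawContours(mm,[q],-1,255,-1)
        A=p[s>s.max()-3].mean(0);B=p[s<s.min()+3].mean(0)
        if A[1]>B[1]:A,B=B,A
        out.append((A,B,cv2.mean(hsv[...,2],mm)[0]))
    return out
def pose(A,B):
    d=A-B; return (A+B)/2,np.linalg.norm(d),np.degrees(np.arctan2(d[1],d[0]))
E
python3 - <<'E'
from h import *
c=cam("wrist")
for A,B,v in pins(c,(228,68),(500,246)):
    print(A,B,v,pose(plane(c,*A,18),plane(c,*B,18)))
P=lambda u,v,z:plane(c,u,v,z)[:2]
print([P(u,v,6) for u,v in [(225,73),(518,64),(494,241),(245,248)]])
print("pad",[P(u,v,6) for u,v in [(117,89),(215,97),(213,187)]],"mhead",P(131,155,82),"hend",P(152,265,44))
cv2.imwrite("pics/w1c.png",cv2.resize(c["frame"][60:255,225:420,::-1],None,fx=3,fy=3))
E
```

```text
[377.9  97.1] [360.6 237. ] 204.6800584368152 (array([ 429.8, -292.9,   18. ]), np.float64(154.6816733862006), np.float64(-4.3305370548481035))
[271.1  79.7] [278.9 232.2] 94.41478873239437 (array([ 440.7, -193.1,   18. ]), np.float64(164.64121731069898), np.float64(0.310181180534025))
[array([ 529.3, -144.5]), array([ 538.5, -439.3]), array([ 342.1, -447.4]), array([ 331.9, -150.2])]
pad [array([513.6, -32.1]), array([ 506., -132.]), array([ 408.5, -119.7])] mhead [461.1 -77.6] hend [330.6 -56.4]
```

View pics/w1c.png

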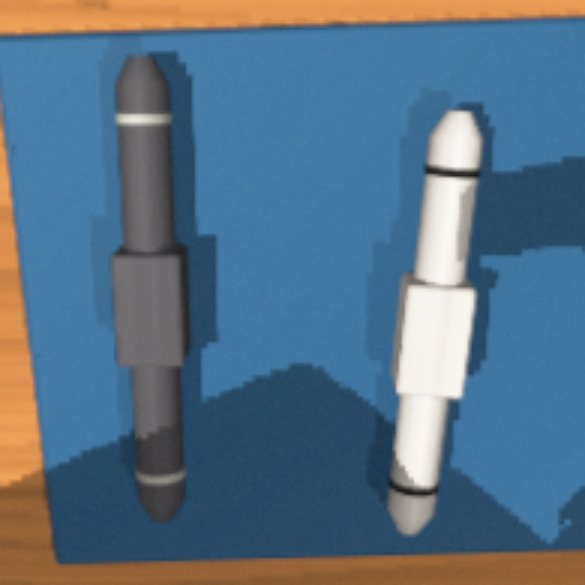

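The crop shows the dark grey pin (about 165 mm, so pin_mid) and the pale pin (about 155 mm, so pin_short). Both lie on the blue mat, which confirms the choice. I'll take pin_mid first.

{"fn": "move_arm", "kwargs": {"delta_pos": [[0, -0.013, 0.028], [0, -0.013, 0.028], [0, -0.013, 0.028], [0, -0.013, 0.03], [0, 0, 0], [0, 0, 0]], "delta_rot": [[0, 0, 0], [0, 0, 0], [0, 0, 0], [0, 0, 0], [0, 0, 0], [0, 0, 0]], "gripper": [1, 1, 1, 1, 1, 1]}}

```text
t: 2.32
eef_pos: [438.4, -195.1, 290.6]
tcp_rot: [-3.141, 0.001, 0.003]
force: [-0.0, -0.2, 0.8]
gripper_width: 85.7
finger_force: 0.0
```

```bash
python3 - <<'E'
from h import *
c=cam("wrist","w2.png"); 
e=get_obs();print(e["eef_pos"],c["o"])
r=pins(c,(150,0),(480,330))
for A,B,v in r: print(A,B,v,pose(plane(c,*A,18),plane(c,*B,18)))
# grasp point projected
print("gp",proj(c,e["eef_pos"]-[0,0,155]))
E
```

```text
[ 439.1 -195.7  291.8] [ 522.4 -194.8  260.2]
[476.  101.7] [441.7 328.8] 132.8994037802867 (array([ 413.2, -296.4,   18. ]), np.float64(189.2545460259289), np.float64(-0.6427823013671072))
[323.5  75.6] [324.5 290.2] 96.5807486631016 (array([ 440.9, -193.7,   18. ]), np.float64(167.28596713353565), np.float64(0.2407633010109226))
gp (np.float64(327.6194776799006), np.float64(288.5509519143793))
```

View pics/w2.png

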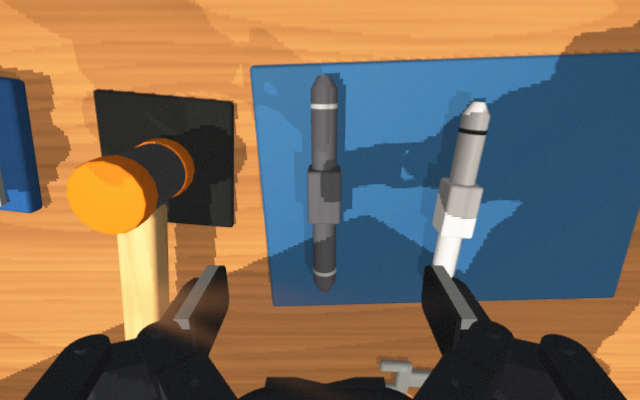

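The dark pin is at (323,75)–(324,290) and the pads straddle it. The two wrist views agree on (441,-193.6).

{"fn": "move_arm", "kwargs": {"delta_pos": [[0.002, -0.002, 0.02], [0, 0, 0.025], [0, 0, 0.025], [0, 0, 0.02], [0, 0, 0.015], [0, 0, 0], [0, 0, 0]], "delta_rot": [[0, 0, 0], [0, 0, 0], [0, 0, 0], [0, 0, 0], [0, 0, 0], [0, 0, 0], [0, 0, 0]], "gripper": [0.8, 0.7, 0.7, 0.7, 0.7, 0.6, 0.6], "force": 40}}

```text
t: 2.95
eef_pos: [441.6, -194.0, 186.9]
tcp_rot: [3.141, -0.002, 0.002]
force: [0.2, 0.1, 0.2]
gripper_width: 51.1
finger_force: 0.0
```

{"fn": "move_arm", "kwargs": {"delta_pos": [[0, 0, 0], [0, 0, 0], [0, 0, 0], [0, 0, 0], [0, 0, 0], [0, 0, 0], [0, 0, 0]], "delta_rot": [[0, 0, 0], [0, 0, 0], [0, 0, 0], [0, 0, 0], [0, 0, 0], [0, 0, 0], [0, 0, 0]], "gripper": [0.4, 0.3, 0.2, 0.1, 0.1, 0.1, 0.1], "force": 60}}

```text
t: 3.53
eef_pos: [441.6, -193.3, 187.3]
tcp_rot: [3.139, -0.001, 0.003]
force: [-2.7, -1.6, 12.8]
gripper_width: 22.8
finger_force: 58.7
```

```bash
python3 - <<'E'
from h import *
t=cam("top");s=cam("scene")
c=cam("wrist","w3.png"); print(get_obs()["eef_pos"],get_obs()["gripper_width"])
E
```

```text
[ 441.6 -193.3  187.3] 23.07306950246766
```

{"fn": "move_arm", "kwargs": {"delta_pos": [[0, 0, -0.01], [0, 0, -0.02], [0, 0, -0.04], [0, 0, -0.04], [0, 0, -0.04], [0, 0, -0.03], [0, 0, 0]], "delta_rot": [[0, 0, 0], [0, 0, 0], [0, 0, 0], [0, 0, 0], [0, 0, 0], [0, 0, 0], [0, 0, 0]], "gripper": [0.1, 0.1, 0.1, 0.1, 0.1, 0.1, 0.1]}}

```text
t: 4.27
eef_pos: [441.7, -193.1, 371.9]
tcp_rot: [3.137, -0.0, 0.012]
force: [0.9, -1.0, -2.9]
gripper_width: 22.4
finger_force: 60.8
```

```bash
python3 - <<'E'
from h import *
o=get_obs();print(o["q"],o["eef_pos"],o["force"],o["gripper_width"])
c=cam("wrist","w4.png")
for A,B,v in pins(c,(200,100),(480,400)): print(A,B,v)
E
```

```text
[-0.6  0.2 -0.2  1.1 -0.   2.6] [ 441.7 -193.1  371.9] [ 0.9 -1.  -2.9] 22.371508763006148
[438.9 104.5] [412.5 254.9] 179.56940342587123
```

View pics/w4.png

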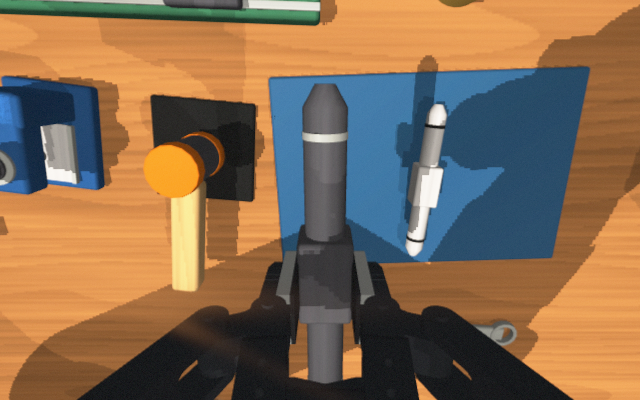

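The pin is held, with its body between the pads at (325,275). Next I'll survey the bench from two wrist positions.

{"fn": "move_arm", "kwargs": {"delta_pos": [[0.016, -0.0266, 0], [0.016, -0.0266, 0], [0.016, -0.0266, 0], [0.016, -0.0266, 0], [0.016, -0.0266, 0], [0, 0, 0], [0, 0, 0], [0, 0, 0]], "delta_rot": [[0, 0, 0], [0, 0, 0], [0, 0, 0], [0, 0, 0], [0, 0, 0], [0, 0, 0], [0, 0, 0], [0, 0, 0]], "gripper": [0.1, 0.1, 0.1, 0.1, 0.1, 0.1, 0.1, 0.1]}}

```text
t: 4.98
eef_pos: [520.8, -59.7, 364.7]
tcp_rot: [-3.141, -0.0, 0.003]
force: [0.3, -0.6, -4.5]
gripper_width: 22.3
finger_force: 61.0
```

```bash
python3 - <<'E'
from h import *
import pickle
c=cam("wrist","w5.png");pickle.dump(c,open("w5.pkl","wb"))
E
```

{"fn": "move_arm", "kwargs": {"delta_pos": [[0, -0.035, 0], [0, -0.035, 0], [0, -0.03, 0], [0, 0, 0], [0, 0, 0], [0, 0, 0]], "delta_rot": [[0, 0, 0], [0, 0, 0], [0, 0, 0], [0, 0, 0], [0, 0, 0], [0, 0, 0]], "gripper": [0.1, 0.1, 0.1, 0.1, 0.1, 0.1]}}

```text
t: 5.53
eef_pos: [521.0, 39.5, 365.6]
tcp_rot: [3.141, -0.002, -0.0]
force: [-0.0, -0.1, -3.8]
gripper_width: 22.3
finger_force: 61.5
```

```bash
python3 - <<'E'
from h import *
import pickle
c=cam("wrist","w6.png");pickle.dump(c,open("w6.pkl","wb"))
a=pickle.load(open("w5.pkl","rb"))
z=np.vstack([a["frame"][0:280,:,::-1],c["frame"][0:280,:,::-1]]);cv2.imwrite("pics/w56.png",z)
print(a["o"],c["o"])
E
```

```text
[604.8 -59.3 334.4] [605.   39.8 335.3]
```

View pics/w56.png

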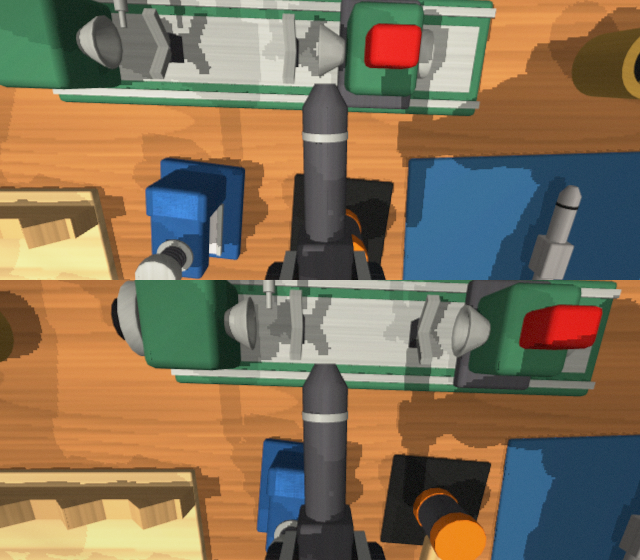

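```bash
python3 - <<'E'
from h import *
import pickle
a=pickle.load(open("w5.pkl","rb"));b=pickle.load(open("w6.pkl","rb"))
ex=[]
for c in(a,b):
    hsv=cv2.cvtColor(c["frame"],cv2.COLOR_RGB2HSV)
    m=(((hsv[...,0]<8)|(hsv[...,0]>172))&(hsv[...,1]>150)&(hsv[...,2]>60)).astype(np.uint8)
    m[130:]=0
    n,l,st,ce=cv2.connectedComponentsWithStats(m);i=1+np.argmax(st[1:,4]);ys,xs=np.nonzero(l==i)
    V=np.median(hsv[...,2][l==i]);br=(l==i)&(hsv[...,2]>225)
    q=[(xs[k],ys[k]) for k in (np.argmax(xs+ys),np.argmax(xs-ys),np.argmin(xs+ys),np.argmin(xs-ys))]
    ex.append(q);print(q,V,br.sum())
for p,q in list(zip(*ex))[:2]: print("lug right corner",tri([ray(a,*p),ray(b,*q)]))
for n,p,q in [("headcup",(104,40),(245,43)),("resthead tip near",(168,74),(297,78)),("bedR",(478,112),(592,112)),("bedL",(60,98),(175,97))]: print(n,tri([ray(a,*p),ray(b,*q)]))
for c,p,q in((a,(60,98),(478,112)),(b,(175,97),(592,112))):
    A,B=plane(c,*p,30),plane(c,*q,30);print("bed edge",A,B,pose(A,B)[1:])
z=np.vstack([cv2.resize(c["frame"][0:120,u:u+400,::-1],None,fx=2,fy=2,interpolation=2) for c,u in((a,60),(b,220))])
cv2.imwrite("pics/bz.png",z)
E
```

```text
[(np.int64(416), np.int64(64)), (np.int64(419), np.int64(27)), (np.int64(374), np.int64(25)), (np.int64(366), np.int64(65))] 235.0 1363
[(np.int64(592), np.int64(64)), (np.int64(599), np.int64(27)), (np.int64(526), np.int64(34)), (np.int64(520), np.int64(65))] 160.5 77
lug right corner (array([ 613.1, -110. ,  129.3]), np.float64(0.275140244696503))
lug right corner (array([ 632.1, -110.4,  127.2]), np.float64(0.3150923620361007))
headcup (array([630. ,  96.5,  70.8]), np.float64(0.5032744183706412))
resthead tip near (array([607.3,  61.5,  55.4]), np.float64(1.0326396924109749))
bedR (array([ 578.4, -191. ,   31.5]), np.float64(0.24444931072898798))
bedL (array([589.9, 169.3,  28.1]), np.float64(0.8964915775376668))
bed edge [589.1 167.9  30. ] [ 578.  -191.6   30. ] (np.float64(359.6765072883558), np.float64(88.23446965589241))
bed edge [590.9 168.5  30. ] [ 578.5 -192.1   30. ] (np.float64(360.77955702624723), np.float64(88.03452273599407))
```

View pics/bz.png

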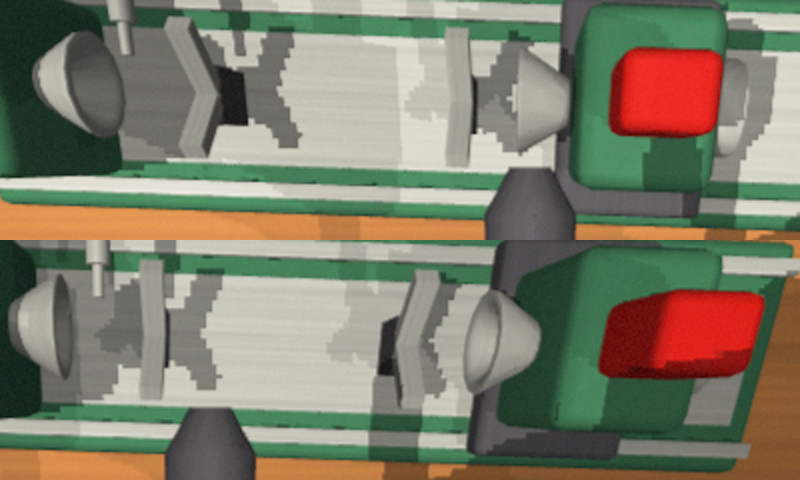

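The zoomed view shows the tailstock already well forward, with the lug at about (374–419, 25–65) in view a. The cups are too close together for the pin. I'll refine the numbers, put the pin back on the mat, and draw the tailstock back first.

```bash
python3 - <<'E'
from h import *
import pickle
a=pickle.load(open("w5.pkl","rb"));b=pickle.load(open("w6.pkl","rb"))
th=np.array([.0325,.9995]);C=np.array([629.3,-13.1])
def bf(p): d=p[:2]-C; return np.array([d@[th[1],-th[0]],d@th,p[2]])
for n,p,q in [("headcup",(108.5,42.5),(251,43.5)),("rh tip near",(158,77),(295,79)),("rh tip far",(148,9),(296,10)),("rt near",(288.5,81.5),(424,81)),("rt far",(288,15),(433,16)),("lug1",(417,65),(595,67)),("lug2",(420,25),(601,27))]:
    P,r=tri([ray(a,*p),ray(b,*q)]);print(n,P,"bench",bf(P),"%.1f"%r)
print("tailmouth",bf(plane(b,461.5,51,75)),"bed far a",bf(plane(b,618,3,30)))
for p in((520,65),(526,34)): print(bf(plane(b,*p,98)))
E
```

```text
headcup [628.7  91.5  74.5] bench [ -4.  104.6  74.5] 0.1
rh tip near [605.7  61.6  72.4] bench [-26.   73.9  72.4] 0.3
rh tip far [649.   59.3  77.2] bench [17.4 73.  77.2] 0.2
rt near [603.6 -32.5  71.2] bench [-25.1 -20.2  71.2] 0.5
rt far [646.  -33.9  74. ] bench [ 17.4 -20.2  74. ] 0.1
lug1 [ 611.9 -109.8  132.4] bench [-14.2 -97.2 132.4] 0.2
lug2 [ 632.4 -110.5  128.7] bench [  6.2 -97.3 128.7] 0.2
tailmouth [ -3.9 -42.9  75. ] bed far a [  38.7 -176.9   30. ]
[-12.9 -73.7  98. ]
[  5.3 -73.5  98. ]
```

{"fn": "move_arm", "kwargs": {"delta_pos": [[-0.016, 0.0332, 0], [-0.016, 0.0333, 0], [-0.016, 0.0332, 0], [-0.016, 0.0333, 0], [-0.0155, 0.0333, 0], [0, 0.0333, 0], [0, 0.0333, 0], [0, 0, 0.03]], "delta_rot": [[0, 0, 0], [0, 0, 0], [0, 0, 0], [0, 0, 0], [0, 0, 0], [0, 0, 0], [0, 0, 0], [0, 0, 0]], "gripper": [0.1, 0.1, 0.1, 0.1, 0.1, 0.1, 0.1, 0.1]}}

```text
t: 6.25
eef_pos: [442.2, -199.1, 339.2]
tcp_rot: [3.135, -0.01, 0.011]
force: [0.1, 0.9, -4.7]
gripper_width: 22.9
finger_force: 61.7
```

{"fn": "move_arm", "kwargs": {"delta_pos": [[0, 0, 0.04], [0, 0, 0.04], [0, 0, 0.03], [0, 0, 0.02], [0, 0, 0], [0, 0, 0]], "delta_rot": [[0, 0, 0], [0, 0, 0], [0, 0, 0], [0, 0, 0], [0, 0, 0], [0, 0, 0]], "gripper": [0.1, 0.1, 0.1, 0.1, 0.1, 0.1]}}

```text
t: 6.75
eef_pos: [441.1, -193.3, 205.6]
tcp_rot: [-3.141, 0.003, 0.002]
force: [1.5, -1.0, -3.9]
gripper_width: 22.4
finger_force: 61.5
```

{"fn": "move_arm", "kwargs": {"delta_pos": [[0, 0, 0.012], [0, 0, 0.0065], [0, 0, 0], [0, 0, 0], [0, 0, 0], [0, 0, 0], [0, 0, 0], [0, 0, -0.02], [0, 0, -0.04], [0, 0, -0.04]], "delta_rot": [[0, 0, 0], [0, 0, 0], [0, 0, 0], [0, 0, 0], [0, 0, 0], [0, 0, 0], [0, 0, 0], [0, 0, 0], [0, 0, 0], [0, 0, 0]], "gripper": [0.1, 0.1, 0.1, 0.3, 0.45, 0.6, 0.6, 0.6, 0.6, 0.6]}}

```text
t: 7.58
eef_pos: [441.0, -192.2, 288.1]
tcp_rot: [-3.14, 0.001, 0.003]
force: [1.8, -0.5, 0.2]
gripper_width: 51.0
finger_force: 0.0
```

{"fn": "move_arm", "kwargs": {"delta_pos": [[0, 0, -0.04], [0, 0, -0.04], [0.026, -0.0139, 0], [0.026, -0.0139, 0], [0.026, -0.0139, 0], [0.026, -0.0139, 0], [0.026, -0.0139, 0], [0.026, -0.0139, 0], [0.0255, -0.0136, 0], [0, 0, 0]], "delta_rot": [[0, 0, 0], [0, 0, 0], [0, 0, 0], [0, 0, 0], [0, 0, 0], [0, 0, 0], [0, 0, 0], [0, 0, 0], [0, 0, 0], [0, 0, -0.1183]], "gripper": [0.7, 0.7, 0.7, 0.7, 0.7, 0.7, 0.7, 0.7, 0.7, 0.7]}}

```text
t: 8.42
eef_pos: [626.2, -93.5, 366.5]
tcp_rot: [-3.136, -0.183, -0.001]
force: [-0.2, -0.4, -0.4]
gripper_width: 60.3
finger_force: 0.0
```

{"fn": "move_arm", "kwargs": {"delta_pos": [[0, 0, 0], [0, 0, 0], [0, 0, 0], [0, 0, 0], [0, 0, 0], [0, 0, 0], [0, 0, 0], [0, 0, 0], [0, 0, 0], [0, 0, 0]], "delta_rot": [[0, 0, -0.1183], [0, 0, -0.1183], [0, 0, -0.1183], [0, 0, -0.1183], [0, 0, -0.1183], [0, 0, -0.1183], [0, 0, -0.1183], [0, 0, -0.1183], [0, 0, -0.1183], [0, 0, -0.1183]], "gripper": [0.7, 0.7, 0.7, 0.7, 0.7, 0.7, 0.7, 0.7, 0.7, 0.7]}}

```text
t: 9.25
eef_pos: [623.1, -95.6, 367.4]
tcp_rot: [2.494, 1.91, 0.0]
force: [-0.2, -0.6, -0.5]
gripper_width: 59.9
finger_force: 0.0
```

{"fn": "move_arm", "kwargs": {"delta_pos": [[0, 0, 0], [0, 0, 0], [0, 0, 0], [0, 0, 0]], "delta_rot": [[0, 0, -0.1183], [0, 0, -0.1183], [0, 0, 0], [0, 0, 0]], "gripper": [0.7, 0.7, 0.7, 0.7]}}

```text
t: 9.58
eef_pos: [623.1, -95.6, 367.4]
tcp_rot: [2.262, 2.18, 0.0]
force: [1.1, 0.1, 0.4]
gripper_width: 59.5
finger_force: 0.0
```

```bash
python3 - <<'E'
from h import *
import pickle
c=cam("wrist","w7.png");pickle.dump(c,open("w7.pkl","wb"));o=get_obs();print(c["o"],c["R"],o["eef_pos"],o["tcp_rot"])
E
```

```text
[626.1 -11.2 337.1] [[ 1.  -0.  -0. ]
 [-0.  -0.9  0.3]
 [-0.  -0.3 -0.9]] [623.1 -95.6 367.3] [2.3 2.2 0. ]
```

View pics/w7.png

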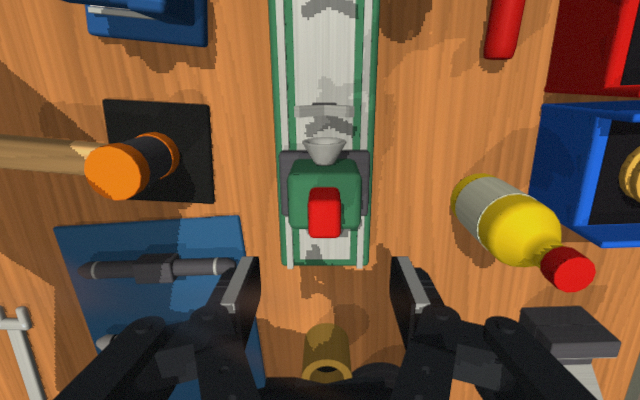

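```bash
python3 - <<'E'
from h import *
import pickle
c=pickle.load(open("w7.pkl","rb"));b=pickle.load(open("w6.pkl","rb"))
hsv=cv2.cvtColor(c["frame"],cv2.COLOR_RGB2HSV)
m=(((hsv[...,0]<8)|(hsv[...,0]>172))&(hsv[...,1]>150)&(hsv[...,2]>60)).astype(np.uint8);m[:,:280]=0;m[:,380:]=0
ys,xs=np.nonzero(m);print(xs.min(),xs.max(),ys.min(),ys.max())
for v in range(186,240,6):
    r=xs[ys==v];print(v,r.min(),r.max(),end="; ")
print()
for v in (186,210,237): print(v,plane(c,(xs[ys==v].min()+xs[ys==v].max())/2 if (ys==v).any() else 324,v,131))
print("cup",plane(c,324,144,75),"bedend",plane(c,289,262,30),plane(c,369,262,30),"bed up",plane(c,275,10,30),plane(c,377,10,30),"bottle",plane(c,567,268,150))
E
```

```text
308 340 187 237Traceback (most recent call last):
  File "<stdin>", line 8, in <module>
    return umr_minimum(a, axis, None, out, keepdims, initial, where)
ValueError: zero-size array to reduction operation minimum which has no identity
```

```bash
python3 - <<'E'
from h import *
import pickle
c=pickle.load(open("w7.pkl","rb"))
print("lug +-x at far edge",plane(c,308,232,131),plane(c,340,232,131),"back top",plane(c,324,237,131),"front base",plane(c,324,187,98))
print("cup",plane(c,324,144,75),"bedend",plane(c,289,262,30),plane(c,369,262,30),"bed up",plane(c,275,10,30),plane(c,377,10,30),"bottle",plane(c,567,268,150))
E
```

```text
lug +-x at far edge [ 611.6 -105.4  131. ] [ 632.7 -106.2  131. ] back top [ 622.1 -109.4  131. ] front base [622.9 -84.9  98. ]
cup [623.8 -57.5  75. ] bedend [ 583.5 -184.2   30. ] [ 664.7 -187.1   30. ] bed up [588.2  43.3  30. ] [669.6  40.4  30. ] bottle [ 772.8 -127.   150. ]
```

{"fn": "move_arm", "kwargs": {"delta_pos": [[0, 0, 0.03], [0, 0, 0.03], [0, 0, 0.02], [0, 0, 0.005], [0, 0, 0], [0, 0, 0], [0, 0, 0], [0, 0, 0], [0, 0, 0], [0, 0, 0]], "delta_rot": [[0, 0, 0], [0, 0, 0], [0, 0, 0], [0, 0, 0], [0, 0, 0], [0, 0, 0], [0, 0, 0], [0, 0, 0], [0, 0, 0], [0, 0, 0]], "gripper": [0.6, 0.6, 0.6, 0.6, 0.4, 0.2, 0.1, 0.1, 0.1, 0.1], "force": 60}}

```text
t: 10.47
eef_pos: [622.7, -95.7, 283.8]
tcp_rot: [2.259, 2.183, -0.001]
force: [-8.5, -0.7, 4.4]
gripper_width: 20.6
finger_force: 61.6
```

{"fn": "move_arm", "kwargs": {"delta_pos": [[-0.005, 0, 0], [-0.01, 0, 0], [-0.01, 0, 0], [-0.01, 0, 0], [-0.007, 0, 0], [-0.004, 0, 0], [0, 0, 0]], "delta_rot": [[0, 0, 0], [0, 0, 0], [0, 0, 0], [0, 0, 0], [0, 0, 0], [0, 0, 0], [0, 0, 0]], "gripper": [0.1, 0.1, 0.1, 0.1, 0.1, 0.1, 0.1]}}

```text
t: 11.05
eef_pos: [621.1, -142.4, 283.8]
tcp_rot: [2.26, 2.182, -0.001]
force: [-8.9, -2.7, 2.8]
gripper_width: 20.7
finger_force: 61.6
```

{"fn": "move_arm", "kwargs": {"delta_pos": [[-0.003, 0, 0], [-0.003, 0, 0], [0, 0, 0]], "delta_rot": [[0, 0, 0], [0, 0, 0], [0, 0, 0]], "gripper": [0.1, 0.1, 0.1]}}

```text
t: 11.3
eef_pos: [620.9, -145.6, 283.8]
tcp_rot: [-2.254, -2.182, -0.008]
force: [-5.1, 23.8, 8.6]
gripper_width: 21.1
finger_force: 62.2
```

{"fn": "move_arm", "kwargs": {"delta_pos": [[0.001, 0, 0], [0, 0, 0], [0, 0, 0], [0, 0, 0], [0, 0, -0.02], [0, 0, -0.035], [0, 0, -0.03], [-0.0079, -0.0255, 0], [-0.0079, -0.0255, 0], [-0.0079, -0.0255, 0]], "delta_rot": [[0, 0, 0], [0, 0, 0], [0, 0, 0], [0, 0, 0], [0, 0, 0], [0, 0, 0], [0, 0, 0], [0, 0, 0], [0, 0, 0], [0, 0, 0]], "gripper": [0.1, 0.3, 0.5, 0.6, 0.6, 0.6, 0.6, 0.6, 0.6, 0.6]}}

```text
t: 12.13
eef_pos: [543.6, -168.1, 368.1]
tcp_rot: [2.257, 2.183, 0.001]
force: [0.5, -0.4, 0.2]
gripper_width: 51.6
finger_force: 0.0
```

{"fn": "move_arm", "kwargs": {"delta_pos": [[-0.0079, -0.0255, 0], [-0.0079, -0.0255, 0], [-0.0079, -0.0255, 0], [-0.0079, -0.0252, 0], [0, 0, 0], [0, 0, 0], [0, 0, 0], [0, 0, 0], [0, 0, 0], [0, 0, 0]], "delta_rot": [[0, 0, 0], [0, 0, 0], [0, 0, 0], [0, 0, 0], [0, 0, -0.1235], [0, 0, -0.1235], [0, 0, -0.1235], [0, 0, -0.1235], [0, 0, -0.1235], [0, 0, -0.1235]], "gripper": [0.6, 0.6, 0.6, 0.6, 0.6, 0.6, 0.6, 0.6, 0.6, 0.6]}}

```text
t: 12.97
eef_pos: [441.6, -196.3, 367.9]
tcp_rot: [1.306, 2.856, -0.001]
force: [0.3, -0.1, -1.6]
gripper_width: 51.2
finger_force: 0.0
```

{"fn": "move_arm", "kwargs": {"delta_pos": [[0, 0, 0], [0, 0, 0], [0, 0, 0], [0, 0, 0], [0, 0, 0], [0, 0, 0], [0, 0, 0], [0, 0, 0], [0, 0, 0]], "delta_rot": [[0, 0, -0.1235], [0, 0, -0.1235], [0, 0, -0.1235], [0, 0, -0.1235], [0, 0, -0.1235], [0, 0, -0.1235], [0, 0, -0.1235], [0, 0, 0], [0, 0, 0]], "gripper": [0.6, 0.6, 0.6, 0.6, 0.6, 0.6, 0.6, 0.6, 0.6]}}

```text
t: 13.72
eef_pos: [441.6, -196.2, 367.6]
tcp_rot: [0.005, 3.141, -0.001]
force: [-0.9, -0.1, -0.9]
gripper_width: 51.7
finger_force: 0.0
```

```bash
cat >> h.py <<'E'
def where():
    o=get_obs(); r=R.from_rotvec(o["tcp_rot"]).as_matrix(); print("t",round(o["t"],2),"tcp",o["eef_pos"],"heading %.2f"%np.degrees(np.arctan2(r[1,0],r[0,0])),"tilt",r[:2,2]*1000,"w",round(o["gripper_width"],1),"F",o["force"],"q",np.round(o["q"],2)); return o,r
def go(x,y,z=None):
    "tool-frame shift (mm) to the wanted TCP"
    o,r=where(); p=o["eef_pos"]; t=np.array([x,y,p[2] if z is None else z]); print("shift tool mm",r.T@(t-p))
E
python3 - <<'E'
from h import *
c=cam("wrist","w8.png")
for A,B,v in pins(c,(60,20),(520,330)): print(A,B,v,pose(plane(c,*A,18),plane(c,*B,18)))
go(441,-193.3,187)
E
```

```text
[204.7 319.6] [259.8 327.4] 41.08994708994709 (array([ 618. , -300.4,   18. ]), np.float64(62.29916129273264), np.float64(-100.02631101863413))
[500.2 144.7] [487.5 185.9] 42.228791773778916 (array([435.5, -33.8,  18. ]), np.float64(40.74845628098755), np.float64(171.94694965123566))
[328.4  81.8] [322.  249.8] 89.55811174185837 (array([ 442.1, -195.3,   18. ]), np.float64(165.97923763060155), np.float64(177.81139215504018))
[220.1  76.6] [225.  235.7] 194.37482749102955 (array([ 431.7, -292.8,   18. ]), np.float64(154.34837417075565), np.float64(176.052882299773))
t 13.77 tcp [ 441.6 -196.1  367.6] heading 179.80 tilt [ 0.6 -0.5] w 51.3 F [-0.1  0.5 -0.2] q [-0.6  0.2 -0.2  1.1 -0.  -0.6]
shift tool mm [  0.7   2.9 180.6]
```

{"fn": "move_arm", "kwargs": {"delta_pos": [[0, 0.001, 0.04], [0, 0, 0.04], [0, 0, 0.04], [0, 0, 0.035], [0, 0, 0.022], [0, 0, 0], [0, 0, 0], [0, 0, 0], [0, 0, 0], [0, 0, 0]], "delta_rot": [[0, 0, 0.035], [0, 0, 0], [0, 0, 0], [0, 0, 0], [0, 0, 0], [0, 0, 0], [0, 0, 0], [0, 0, 0], [0, 0, 0], [0, 0, 0]], "gripper": [0.6, 0.6, 0.6, 0.6, 0.6, 0.4, 0.2, 0.1, 0.1, 0.1]}}

```text
t: 14.6
eef_pos: [441.9, -195.3, 191.4]
tcp_rot: [0.054, 3.139, -0.002]
force: [-1.0, -0.1, -3.6]
gripper_width: 22.0
finger_force: 60.3
```

{"fn": "move_arm", "kwargs": {"delta_pos": [[0, 0, 0], [0, 0, -0.02], [0, 0, -0.04], [0, 0, -0.04], [0, 0, -0.04], [0, 0, -0.035], [0, 0, 0]], "delta_rot": [[0, 0, 0], [0, 0, 0], [0, 0, 0], [0, 0, 0], [0, 0, 0.12], [0, 0, 0.12], [0, 0, 0.12]], "gripper": [0.1, 0.1, 0.1, 0.1, 0.1, 0.1, 0.1]}}

```text
t: 15.18
eef_pos: [442.2, -195.4, 371.9]
tcp_rot: [0.622, 3.07, -0.006]
force: [1.0, 0.0, -3.6]
gripper_width: 22.6
finger_force: 60.5
```

{"fn": "move_arm", "kwargs": {"delta_pos": [[0, 0, 0], [0, 0, 0], [0, 0, 0], [0, 0, 0], [0, 0, 0], [0, 0, 0], [0, 0, 0], [0, 0, 0], [0, 0, 0], [0, 0, 0]], "delta_rot": [[0, 0, 0.12], [0, 0, 0.12], [0, 0, 0.12], [0, 0, 0.12], [0, 0, 0.12], [0, 0, 0.12], [0, 0, 0.12], [0, 0, 0.12], [0, 0, 0.12], [0, 0, 0.12]], "gripper": [0.1, 0.1, 0.1, 0.1, 0.1, 0.1, 0.1, 0.1, 0.1, 0.1]}}

```text
t: 16.02
eef_pos: [441.3, -194.9, 365.6]
tcp_rot: [2.253, 2.189, 0.0]
force: [0.1, 1.4, -4.7]
gripper_width: 22.3
finger_force: 60.4
```

```bash
python3 - <<'E'
from h import *
go(625.5,0)
E
```

```text
t 16.02 tcp [ 441.3 -194.9  365.6] heading 88.34 tilt [ 0.3 -0.3] w 22.3 F [ 0.1  1.4 -4.7] q [-0.6  0.2 -0.2  1.1 -0.   1. ]
shift tool mm [200.1 178.4   0. ]
```

{"fn": "move_arm", "kwargs": {"delta_pos": [[0.025, 0.0223, 0], [0.025, 0.0223, 0], [0.025, 0.0223, 0], [0.025, 0.0223, 0], [0.025, 0.0223, 0], [0.025, 0.0223, 0], [0.025, 0.0223, 0], [0.025, 0.0223, 0], [0, 0, 0.02], [0, 0, 0.02]], "delta_rot": [[0, 0, 0], [0, 0, 0], [0, 0, 0], [0, 0, 0], [0, 0, 0], [0, 0, 0], [0, 0, 0], [0, 0, 0], [0, 0, 0], [0, 0, 0]], "gripper": [0.1, 0.1, 0.1, 0.1, 0.1, 0.1, 0.1, 0.1, 0.1, 0.1]}}

```text
t: 16.85
eef_pos: [625.6, 2.4, 325.4]
tcp_rot: [2.243, 2.197, 0.003]
force: [-0.1, -0.3, -5.7]
gripper_width: 22.4
finger_force: 60.9
```

{"fn": "move_arm", "kwargs": {"delta_pos": [[0, 0, 0.02], [0, 0, 0.02], [0, 0, 0], [0, 0, 0]], "delta_rot": [[0, 0, 0], [0, 0, 0], [0, 0, 0], [0, 0, 0]], "gripper": [0.1, 0.1, 0.1, 0.1]}}

```text
t: 17.18
eef_pos: [624.1, 0.9, 285.2]
tcp_rot: [-2.246, -2.195, 0.001]
force: [0.2, -0.5, -3.8]
gripper_width: 22.2
finger_force: 60.9
```

```bash
python3 - <<'E'
from h import *
go(625.5,0,244.5)
c=cam("wrist");t=cam("top");s=cam("scene")
z=np.zeros((600,800,3),np.uint8); z[:400,:640]=c["frame"][:,:,::-1]
z[400:600,:400]=cv2.resize(t["frame"][120:180,255:415,::-1],(400,150)).repeat(1,0)[:150].copy() if False else cv2.resize(t["frame"][120:200,255:415,::-1],(400,200))
z[400:600,400:800]=cv2.resize(s["frame"][195:305,270:420,::-1],(400,200))
cv2.imwrite("pics/m1.png",z)
E
```

```text
t 17.18 tcp [624.1   0.9 285.2] heading 88.69 tilt [-1.5  0.2] w 22.2 F [ 0.2 -0.5 -3.8] q [-0.1  0.5 -0.   1.1 -0.   1.5]
shift tool mm [-0.9  1.4 40.7]
```

View pics/m1.png

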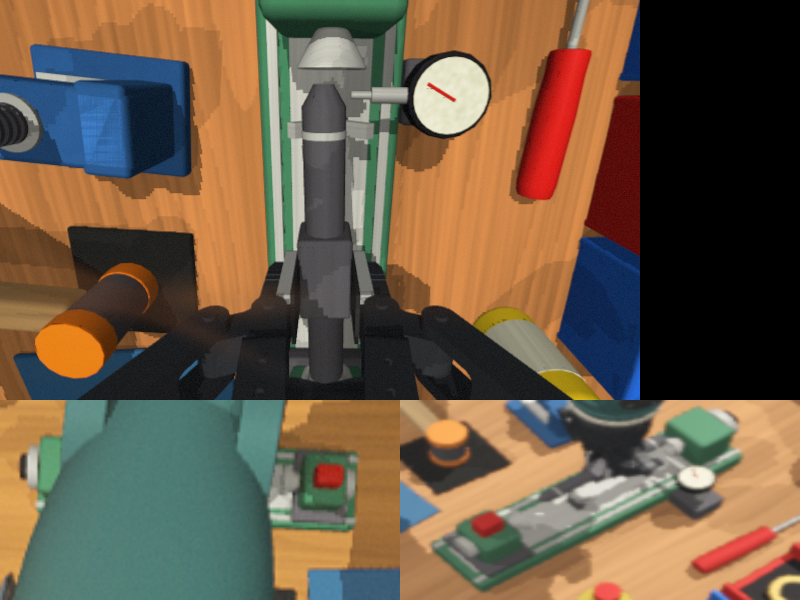

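The pin hangs over the rests with its tip at (323,86) and the head cup mouth at (333,68). I'll check the sideways offset numerically.

```bash
python3 - <<'E'
from h import *
c=cam("wrist")
print("cup mouth L/R",plane(c,299,68,75),plane(c,367,68,75),"centre",plane(c,333,68,75))
print("tip",plane(c,323.5,86,112),"body mid",plane(c,325.5,275,124))
print("rest tips",plane(c,289,130,77),plane(c,374,130,77),"rest mid",plane(c,331.5,130,77))
print("bed",plane(c,262,130,30),plane(c,402,130,30))
where()
E
```

```text
cup mouth L/R [614.4  91.3  75. ] [648.1  90.5  75. ] centre [631.2  90.9  75. ]
tip [626.4  83.1 112. ] body mid [625.5   3.4 124. ]
rest tips [607.9  61.2  77. ] [652.1  60.2  77. ] rest mid [630.   60.7  77. ]
bed [585.3  55.3  30. ] [677.1  53.3  30. ]
t 17.38 tcp [624.8   0.8 286.7] heading 88.68 tilt [ 2.2 -0.3] w 22.1 F [-0.1 -0.2 -4.4] q [-0.1  0.5 -0.   1.1  0.   1.5]
```

{"fn": "move_arm", "kwargs": {"delta_pos": [[-0.001, 0.002, 0], [0, 0, 0.015], [0, 0, 0.013], [0, 0, 0.008], [0, 0, 0], [0, 0, 0]], "delta_rot": [[0, 0, 0.012], [0, 0, 0], [0, 0, 0], [0, 0, 0], [0, 0, 0], [0, 0, 0]], "gripper": [0.1, 0.1, 0.1, 0.1, 0.1, 0.1]}}

```text
t: 17.88
eef_pos: [626.5, -0.2, 249.5]
tcp_rot: [-2.26, -2.182, 0.0]
force: [0.5, -0.8, -4.3]
gripper_width: 22.4
finger_force: 60.8
```

{"fn": "move_arm", "kwargs": {"delta_pos": [[0, 0, 0.002], [0, 0, 0.002], [0, 0, 0.001], [0, 0, 0]], "delta_rot": [[0, 0, 0], [0, 0, 0], [0, 0, 0], [0, 0, 0]], "gripper": [0.1, 0.1, 0.1, 0.1]}}

```text
t: 18.22
eef_pos: [626.4, -0.2, 244.6]
tcp_rot: [2.259, 2.182, 0.0]
force: [-0.8, -0.6, 0.5]
gripper_width: 22.5
finger_force: 61.4
```

{"fn": "move_arm", "kwargs": {"delta_pos": [[0, 0, 0], [0, 0, 0], [0, 0, 0], [0, 0, 0], [0, 0, -0.01], [0, 0, -0.03], [0, 0, -0.04], [0, 0, -0.01], [-0.029, 0, 0], [-0.029, 0, 0]], "delta_rot": [[0, 0, 0], [0, 0, 0], [0, 0, 0], [0, 0, 0], [0, 0, 0], [0, 0, 0], [0, 0, 0], [0, 0, 0], [0, 0, 0], [0, 0, 0]], "gripper": [0.25, 0.35, 0.5, 0.6, 0.6, 0.6, 0.6, 0.6, 0.6, 0.6]}}

```text
t: 19.05
eef_pos: [624.6, -57.8, 336.3]
tcp_rot: [2.255, 2.183, 0.003]
force: [0.5, -0.3, 0.1]
gripper_width: 51.4
finger_force: 0.0
```

{"fn": "move_arm", "kwargs": {"delta_pos": [[-0.029, 0, 0], [-0.029, 0, 0], [-0.029, 0, 0], [0, 0, 0], [0, 0, 0], [0, 0, 0]], "delta_rot": [[0, 0, 0], [0, 0, 0], [0, 0, 0], [0, 0, 0], [0, 0, 0], [0, 0, 0]], "gripper": [0.6, 0.6, 0.6, 0.6, 0.6, 0.6]}}

```text
t: 19.55
eef_pos: [621.3, -144.9, 334.7]
tcp_rot: [2.26, 2.182, 0.001]
force: [0.4, -0.4, -0.5]
gripper_width: 51.3
finger_force: 0.0
```

```bash
python3 - <<'E'
from h import *
go(621,-145,282)
c=cam("wrist","w9.png")
for A,B,v in pins(c,(260,0),(400,230)): print(A,B,v,pose(plane(c,*A,71),plane(c,*B,71)))
E
```

```text
t 19.55 tcp [ 621.3 -144.9  334.7] heading 87.99 tilt [0.5 0.1] w 51.3 F [ 0.4 -0.4 -0.5] q [-0.4  0.5  0.1  1.2  0.   1.2]
shift tool mm [-0.1 -0.4 52.7]
```

View pics/w9.png

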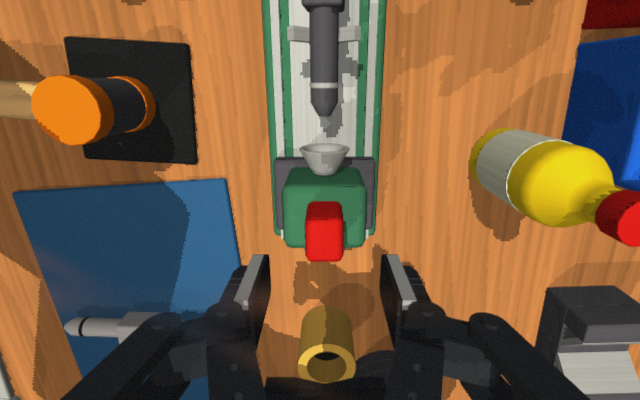

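The grey pin lies in the rests, tail tip (325,113), in line with the tail cup at (324,150). I'll grip the lug and push.

{"fn": "move_arm", "kwargs": {"delta_pos": [[0, 0, 0.025], [0, 0, 0.02], [0, 0, 0.007], [0, 0, 0], [0, 0, 0], [0, 0, 0], [0, 0, 0], [0, 0, 0]], "delta_rot": [[0, 0, 0], [0, 0, 0], [0, 0, 0], [0, 0, 0], [0, 0, 0], [0, 0, 0], [0, 0, 0], [0, 0, 0]], "gripper": [0.6, 0.6, 0.6, 0.4, 0.2, 0.1, 0.1, 0.1], "force": 60}}

```text
t: 20.27
eef_pos: [621.0, -144.7, 283.5]
tcp_rot: [-2.259, -2.183, 0.0]
force: [-4.6, 2.5, 2.6]
gripper_width: 20.5
finger_force: 61.4
```

{"fn": "move_arm", "kwargs": {"delta_pos": [[0.003, 0, 0], [0.006, 0, 0], [0.007, 0, 0], [0.007, 0, 0], [0.007, 0, 0], [0.007, 0, 0], [0.006, 0, 0], [0.004, 0, 0], [0.002, 0, 0], [0, 0, 0]], "delta_rot": [[0, 0, 0], [0, 0, 0], [0, 0, 0], [0, 0, 0], [0, 0, 0], [0, 0, 0], [0, 0, 0], [0, 0, 0], [0, 0, 0], [0, 0, 0]], "gripper": [0.1, 0.1, 0.1, 0.1, 0.1, 0.1, 0.1, 0.1, 0.1, 0.1]}}

```text
t: 21.1
eef_pos: [622.7, -96.0, 283.5]
tcp_rot: [2.259, 2.182, -0.002]
force: [-6.3, -3.5, 2.7]
gripper_width: 20.7
finger_force: 61.3
```

{"fn": "move_arm", "kwargs": {"delta_pos": [[0.002, 0, 0], [0.002, 0, 0], [0, 0, 0]], "delta_rot": [[0, 0, 0], [0, 0, 0], [0, 0, 0]], "gripper": [0.1, 0.1, 0.1]}}

```text
t: 21.35
eef_pos: [622.8, -92.3, 283.5]
tcp_rot: [2.259, 2.181, -0.003]
force: [-7.6, -6.3, 1.7]
gripper_width: 20.7
finger_force: 61.2
```

{"fn": "move_arm", "kwargs": {"delta_pos": [[0.001, 0, 0], [0.001, 0, 0], [0, 0, 0], [0, 0, 0]], "delta_rot": [[0, 0, 0], [0, 0, 0], [0, 0, 0], [0, 0, 0]], "gripper": [0.1, 0.1, 0.1, 0.1]}}

```text
t: 21.68
eef_pos: [622.9, -90.6, 283.5]
tcp_rot: [2.259, 2.181, -0.003]
force: [-8.7, -7.8, 2.3]
gripper_width: 20.6
finger_force: 61.2
```

{"fn": "move_arm", "kwargs": {"delta_pos": [[0.001, 0, 0], [0, 0, 0], [0, 0, 0]], "delta_rot": [[0, 0, 0], [0, 0, 0], [0, 0, 0]], "gripper": [0.1, 0.1, 0.1]}}

```text
t: 21.93
eef_pos: [622.9, -89.6, 283.5]
tcp_rot: [2.259, 2.181, -0.003]
force: [-6.9, -8.0, 1.8]
gripper_width: 21.0
finger_force: 61.2
```

{"fn": "move_arm", "kwargs": {"delta_pos": [[0.001, 0, 0], [0, 0, 0], [0, 0, 0]], "delta_rot": [[0, 0, 0], [0, 0, 0], [0, 0, 0]], "gripper": [0.1, 0.1, 0.1]}}

```text
t: 22.18
eef_pos: [622.9, -88.7, 283.5]
tcp_rot: [2.259, 2.181, -0.003]
force: [-8.2, -8.3, 1.0]
gripper_width: 20.6
finger_force: 61.2
```

{"fn": "move_arm", "kwargs": {"delta_pos": [[0.001, 0, 0], [0, 0, 0], [0, 0, 0]], "delta_rot": [[0, 0, 0], [0, 0, 0], [0, 0, 0]], "gripper": [0.1, 0.1, 0.1]}}

```text
t: 22.43
eef_pos: [623.0, -87.9, 283.5]
tcp_rot: [2.259, 2.18, -0.004]
force: [-7.8, -8.9, 1.6]
gripper_width: 20.7
finger_force: 61.2
```

{"fn": "move_arm", "kwargs": {"delta_pos": [[0.001, 0, 0], [0, 0, 0], [0, 0, 0]], "delta_rot": [[0, 0, 0], [0, 0, 0], [0, 0, 0]], "gripper": [0.1, 0.1, 0.1]}}

```text
t: 22.68
eef_pos: [623.0, -87.3, 283.5]
tcp_rot: [2.259, 2.179, -0.006]
force: [-8.7, -14.8, 0.9]
gripper_width: 20.6
finger_force: 61.1
```

Force is rising. A little more, then measure the pin.

{"fn": "move_arm", "kwargs": {"delta_pos": [[0.001, 0, 0], [0.001, 0, 0], [0, 0, 0], [0, 0, 0]], "delta_rot": [[0, 0, 0], [0, 0, 0], [0, 0, 0], [0, 0, 0]], "gripper": [0.1, 0.1, 0.1, 0.1]}}

```text
t: 23.02
eef_pos: [623.1, -86.5, 283.5]
tcp_rot: [2.259, 2.176, -0.01]
force: [-8.5, -26.5, -0.0]
gripper_width: 20.7
finger_force: 60.9
```

```bash
python3 - <<'E'
from h import *
where();c=cam("wrist");s=cam("scene");
z=np.zeros((600,800,3),np.uint8); z[:250,:480]=c["frame"][:250,100:580,::-1]
z[250:600,:800]=cv2.resize(s["frame"][195:305,270:420,::-1],(800,586))[100:450]
cv2.imwrite("pics/m2.png",z)
E
```

```text
t 23.02 tcp [623.1 -86.5 283.5] heading 87.87 tilt [-1.  -7.7] w 20.7 F [ -8.5 -26.5  -0. ] q [-0.3  0.5 -0.   1.1 -0.   1.3]
```

View pics/m2.png

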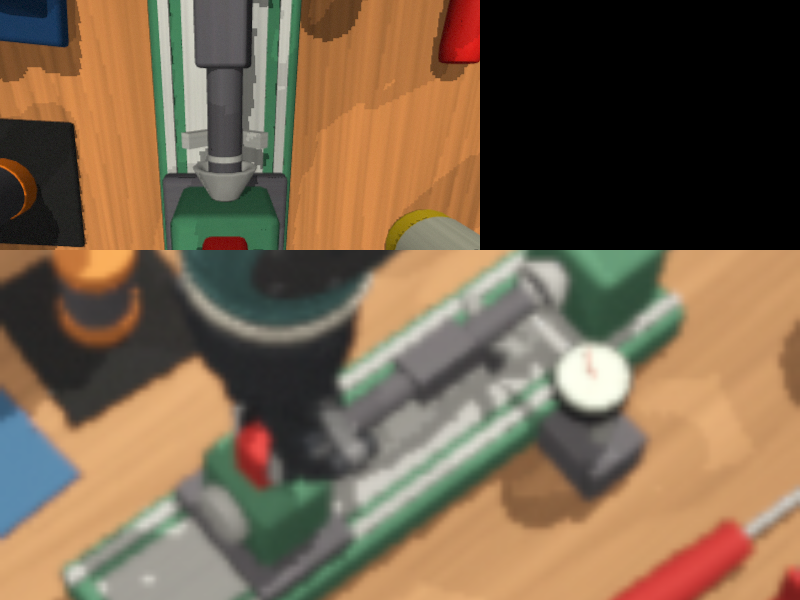

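The wrist crop shows the pin's tail nose in the tail cup (225,175), and the scene crop shows its head nose in the head cup. It is held between centres. I'll let go, wait, then regrip and draw back.

{"fn": "move_arm", "kwargs": {"delta_pos": [[0, 0, 0], [0, 0, 0], [0, 0, 0], [0, 0, 0], [0, 0, 0], [0, 0, 0], [0, 0, 0], [0, 0, 0], [0, 0, 0], [0, 0, 0]], "delta_rot": [[0, 0, 0], [0, 0, 0], [0, 0, 0], [0, 0, 0], [0, 0, 0], [0, 0, 0], [0, 0, 0], [0, 0, 0], [0, 0, 0], [0, 0, 0]], "gripper": [0.3, 0.4, 0.5, 0.5, 0.5, 0.5, 0.5, 0.5, 0.5, 0.5]}}

```text
t: 23.95
eef_pos: [623.5, -84.1, 282.2]
tcp_rot: [-2.26, -2.182, -0.0]
force: [0.5, 0.6, 0.1]
gripper_width: 42.7
finger_force: 0.0
```

{"fn": "move_arm", "kwargs": {"delta_pos": [[0, 0, 0], [0, 0, 0], [0, 0, 0], [0, 0, 0], [0, 0, 0], [0, 0, 0], [0, 0, 0], [0, 0, 0], [0, 0, 0], [0, 0, 0]], "delta_rot": [[0, 0, 0], [0, 0, 0], [0, 0, 0], [0, 0, 0], [0, 0, 0], [0, 0, 0], [0, 0, 0], [0, 0, 0], [0, 0, 0], [0, 0, 0]], "gripper": [0.5, 0.5, 0.5, 0.5, 0.5, 0.5, 0.5, 0.5, 0.5, 0.5]}}

```text
t: 24.78
eef_pos: [623.5, -84.1, 282.2]
tcp_rot: [2.26, 2.182, 0.0]
force: [0.5, -0.3, 0.4]
gripper_width: 43.0
finger_force: 0.0
```

{"fn": "move_arm", "kwargs": {"delta_pos": [[0, 0, 0], [0, 0, 0], [0, 0, 0], [0, 0, 0], [0, 0, 0], [0, 0, 0], [0, 0, 0], [0, 0, 0], [0, 0, 0], [0, 0, 0]], "delta_rot": [[0, 0, 0], [0, 0, 0], [0, 0, 0], [0, 0, 0], [0, 0, 0], [0, 0, 0], [0, 0, 0], [0, 0, 0], [0, 0, 0], [0, 0, 0]], "gripper": [0.5, 0.5, 0.5, 0.5, 0.5, 0.5, 0.5, 0.5, 0.5, 0.5]}}

```text
t: 25.62
eef_pos: [623.5, -84.1, 282.2]
tcp_rot: [-2.26, -2.182, 0.0]
force: [-0.2, -0.2, 0.0]
gripper_width: 42.8
finger_force: 0.0
```

```bash
python3 - <<'E'
from h import *
where();c=cam("wrist","w10.png");t=cam("top","t10.png")
# body edge nearest: pin silhouettes for a height/axis check
hsv=cv2.cvtColor(c["frame"],cv2.COLOR_RGB2HSV)
for v in (20,60,100,140):
    g=c["frame"][v,280:370].astype(int);d=(g.sum(1)<260);x=np.nonzero(d)[0]+280;print(v,x.min() if len(x) else 0,x.max() if len(x) else 0)
E
```

```text
t 25.62 tcp [623.5 -84.1 282.2] heading 88.01 tilt [-0.  0.] w 42.8 F [-0.2 -0.2  0. ] q [-0.3  0.5 -0.   1.1 -0.   1.3]
20 294 369
60 295 369
100 307 369
140 307 341
```

{"fn": "move_arm", "kwargs": {"delta_pos": [[0, 0, 0], [0, 0, 0], [0, 0, 0], [0, 0, 0], [-0.003, 0, 0], [-0.006, 0, 0], [-0.009, 0, 0], [-0.01, 0, 0], [-0.01, 0, 0], [-0.009, 0, 0]], "delta_rot": [[0, 0, 0], [0, 0, 0], [0, 0, 0], [0, 0, 0], [0, 0, 0], [0, 0, 0], [0, 0, 0], [0, 0, 0], [0, 0, 0], [0, 0, 0]], "gripper": [0.3, 0.2, 0.1, 0.1, 0.1, 0.1, 0.1, 0.1, 0.1, 0.1]}}

```text
t: 26.55
eef_pos: [621.5, -131.0, 282.4]
tcp_rot: [-2.258, -2.182, -0.001]
force: [-3.0, 5.7, 6.0]
gripper_width: 20.8
finger_force: 60.7
```

{"fn": "move_arm", "kwargs": {"delta_pos": [[-0.006, 0, 0], [-0.003, 0, 0], [0, 0, 0], [0, 0, 0]], "delta_rot": [[0, 0, 0], [0, 0, 0], [0, 0, 0], [0, 0, 0]], "gripper": [0.1, 0.1, 0.1, 0.1]}}

```text
t: 26.88
eef_pos: [621.2, -140.4, 282.4]
tcp_rot: [2.26, 2.182, -0.001]
force: [-4.8, -1.7, 4.4]
gripper_width: 21.0
finger_force: 60.5
```

{"fn": "move_arm", "kwargs": {"delta_pos": [[0, 0, 0], [0, 0, 0], [0, 0, 0], [0, 0, -0.02], [0, 0, -0.035], [0.0272, 0, 0], [0.0272, 0, 0], [0.0272, 0, 0], [0.0272, 0, 0], [0.0272, 0, 0]], "delta_rot": [[0, 0, 0], [0, 0, 0], [0, 0, 0], [0, 0, 0], [0, 0, 0], [0, 0, 0], [0, 0, 0], [0, 0, 0], [0, 0, 0], [0, 0, 0]], "gripper": [0.3, 0.45, 0.6, 0.6, 0.6, 0.6, 0.6, 0.6, 0.6, 0.6]}}

```text
t: 27.72
eef_pos: [626.2, -2.8, 337.3]
tcp_rot: [2.26, 2.182, 0.0]
force: [-0.1, -0.1, 0.5]
gripper_width: 51.1
finger_force: 0.0
```

{"fn": "move_arm", "kwargs": {"delta_pos": [[0.0272, 0, 0], [0, 0, 0], [0, 0, 0], [0, 0, 0]], "delta_rot": [[0, 0, 0], [0, 0, 0], [0, 0, 0], [0, 0, 0]], "gripper": [0.6, 0.6, 0.6, 0.6]}}

```text
t: 28.05
eef_pos: [627.3, 22.8, 337.2]
tcp_rot: [2.259, 2.183, -0.0]
force: [-0.8, -0.8, 0.4]
gripper_width: 51.3
finger_force: 0.0
```

```bash
python3 - <<'E'
from h import *
c=cam("wrist","w11.png");where()
g=c["frame"].max(2).astype(int)
# dark pin: rows' extents about the axis
for v in range(40,300,12):
    x=np.nonzero(g[v,285:370]<125)[0]+285; print(v,(x.min(),x.max(),len(x)) if len(x) else None,end=" ")
z=cv2.resize(c["frame"][0:300,220:420,::-1],None,fx=2,fy=2);cv2.imwrite("pics/w11c.png",z)
E
```

```text
t 28.1 tcp [627.3  22.4 337.2] heading 87.98 tilt [ 0.  -0.2] w 51.5 F [-0.  -0.1 -1.1] q [-0.1  0.5  0.1  1.2 -0.   1.5]
40 None 52 None 64 (np.int64(339), np.int64(369), 16) 76 (np.int64(285), np.int64(369), 85) 88 (np.int64(289), np.int64(369), 46) 100 (np.int64(285), np.int64(369), 32) 112 (np.int64(285), np.int64(369), 63) 124 (np.int64(285), np.int64(338), 29) 136 (np.int64(285), np.int64(363), 46) 148 (np.int64(285), np.int64(369), 41) 160 (np.int64(285), np.int64(362), 56) 172 (np.int64(286), np.int64(362), 40) 184 (np.int64(286), np.int64(361), 48) 196 (np.int64(287), np.int64(361), 45) 208 (np.int64(288), np.int64(361), 46) 220 (np.int64(288), np.int64(369), 44) 232 (np.int64(289), np.int64(360), 45) 244 (np.int64(289), np.int64(359), 31) 256 (np.int64(304), np.int64(368), 35) 268 (np.int64(289), np.int64(367), 55) 280 (np.int64(287), np.int64(369), 72) 292 (np.int64(287), np.int64(369), 72)
```

View pics/w11c.png

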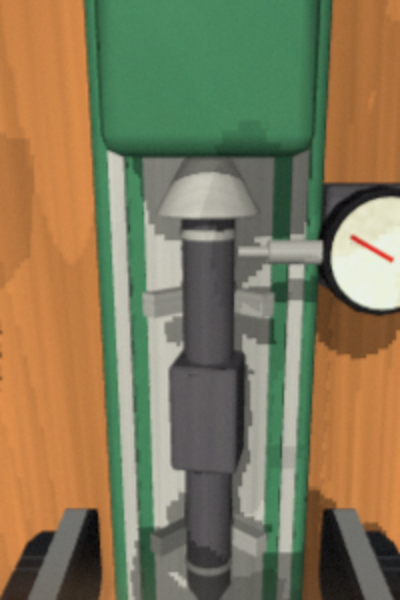

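The pin's head nose is still in the head cup at (324,112). Its body spans (322,184)–(322,235). I'll grip the body, slide the pin back out of the cup, then lift.

```bash
python3 - <<'E'
from h import *
c=cam("wrist")
a,b=plane(c,323,184,83),plane(c,322.5,235,83);print("body",a,b,(a+b)/2)
print("pin axis low",plane(c,324.5,285,80),"mouth",plane(c,324.5,108,75))
go((a+b)[0]/2,(a+b)[1]/2,244.5)
# rack from top
t=cam("top")
E
```

```text
body [626.6  39.9  83. ] [624.9   1.7  83. ] [625.7  20.8  83. ]
pin axis low [624.8 -42.   80. ] mouth [629.3  89.6  75. ]
t 28.15 tcp [627.3  22.2 337.1] heading 87.95 tilt [ 0.  -0.1] w 51.0 F [-0.2  0.2  0.6] q [-0.1  0.5  0.1  1.2 -0.   1.5]
shift tool mm [-1.4 -1.5 92.6]
```

{"fn": "move_arm", "kwargs": {"delta_pos": [[-0.001, -0.001, 0.03], [0, 0, 0.035], [0, 0, 0.02], [0, 0, 0.006], [0, 0, 0], [0, 0, 0], [0, 0, 0], [0, 0, 0], [0, 0, 0]], "delta_rot": [[0, 0, 0], [0, 0, 0], [0, 0, 0], [0, 0, 0], [0, 0, 0], [0, 0, 0], [0, 0, 0], [0, 0, 0], [0, 0, 0]], "gripper": [0.6, 0.6, 0.6, 0.6, 0.4, 0.2, 0.1, 0.1, 0.1]}}

```text
t: 28.95
eef_pos: [625.8, 21.8, 247.9]
tcp_rot: [2.26, 2.182, -0.001]
force: [-8.3, -1.7, 3.2]
gripper_width: 22.6
finger_force: 57.8
```

{"fn": "move_arm", "kwargs": {"delta_pos": [[-0.003, 0, 0], [-0.006, 0, 0], [-0.006, 0, 0], [-0.005, 0, 0], [0, 0, 0]], "delta_rot": [[0, 0, 0], [0, 0, 0], [0, 0, 0], [0, 0, 0], [0, 0, 0]], "gripper": [0.1, 0.1, 0.1, 0.1, 0.1]}}

```text
t: 29.37
eef_pos: [625.4, 0.8, 246.9]
tcp_rot: [2.26, 2.181, -0.001]
force: [-3.6, -2.6, -0.7]
gripper_width: 22.5
finger_force: 58.0
```

{"fn": "move_arm", "kwargs": {"delta_pos": [[0, 0, -0.01], [0, 0, -0.02], [0, 0, -0.035], [0, 0, -0.035], [0, 0, -0.02], [0, 0, 0], [0, 0, 0]], "delta_rot": [[0, 0, 0], [0, 0, 0], [0, 0, 0], [0, 0, 0], [0, 0, 0], [0, 0, 0], [0, 0, 0]], "gripper": [0.1, 0.1, 0.1, 0.1, 0.1, 0.1, 0.1]}}

```text
t: 29.95
eef_pos: [625.8, 2.0, 367.5]
tcp_rot: [2.258, 2.181, 0.003]
force: [0.5, 0.4, -5.2]
gripper_width: 22.6
finger_force: 58.5
```

{"fn": "move_arm", "kwargs": {"delta_pos": [[0.019, -0.0213, 0], [0.019, -0.0213, 0], [0.019, -0.0213, 0], [0.019, -0.0213, 0], [0.019, -0.0213, 0], [0.019, -0.0213, 0], [0.019, -0.0213, 0], [0.019, -0.0213, 0], [0.019, -0.0213, 0], [0, 0, 0]], "delta_rot": [[0, 0, 0], [0, 0, 0], [0, 0, 0], [0, 0, 0], [0, 0, 0], [0, 0, 0], [0, 0, 0], [0, 0, 0], [0, 0, 0], [0, 0, -0.12]], "gripper": [0.1, 0.1, 0.1, 0.1, 0.1, 0.1, 0.1, 0.1, 0.1, 0.1]}}

```text
t: 30.78
eef_pos: [436.3, 181.7, 365.1]
tcp_rot: [-2.125, -2.31, 0.003]
force: [1.2, -1.3, -3.9]
gripper_width: 22.3
finger_force: 59.0
```

{"fn": "move_arm", "kwargs": {"delta_pos": [[0, 0, 0], [0, 0, 0], [0, 0, 0], [0, 0, 0], [0, 0, 0], [0, 0, 0], [0, 0, 0], [0, 0, 0], [0, 0, 0], [0, 0, 0]], "delta_rot": [[0, 0, -0.12], [0, 0, -0.12], [0, 0, -0.12], [0, 0, -0.12], [0, 0, -0.12], [0, 0, -0.12], [0, 0, -0.12], [0, 0, -0.12], [0, 0, -0.12], [0, 0, -0.12]], "gripper": [0.1, 0.1, 0.1, 0.1, 0.1, 0.1, 0.1, 0.1, 0.1, 0.1]}}

```text
t: 31.62
eef_pos: [439.5, 179.6, 364.9]
tcp_rot: [-0.438, -3.109, 0.001]
force: [0.4, 0.1, -5.0]
gripper_width: 22.4
finger_force: 59.0
```

{"fn": "move_arm", "kwargs": {"delta_pos": [[0, 0, 0], [0, 0, 0], [0, 0, 0], [0, 0, 0], [0, 0, 0]], "delta_rot": [[0, 0, -0.12], [0, 0, -0.12], [0, 0, -0.05], [0, 0, 0], [0, 0, 0]], "gripper": [0.1, 0.1, 0.1, 0.1, 0.1]}}

```text
t: 32.03
eef_pos: [439.6, 179.6, 365.3]
tcp_rot: [0.004, -3.14, 0.001]
force: [0.6, 0.7, -4.7]
gripper_width: 22.1
finger_force: 59.0
```

```bash
python3 - <<'E'
from h import *
import pickle
c=cam("wrist","r1.png");where();pickle.dump(c,open("r1.pkl","wb"))
t=cam("top");pickle.dump(t,open("t.pkl","wb"))
for n,i in(("w",c),("t",t)):
    hsv=cv2.cvtColor(i["frame"],cv2.COLOR_RGB2HSV)
    # pale timber: bright, moderate sat
    f=i["frame"].astype(int); m=((f[...,0]>200)&(f[...,1]>170)&(f[...,2]>110)&(f[...,2]<215)&(f[...,0]-f[...,2]>30)).astype(np.uint8)*255
    m=cv2.morphologyEx(m,cv2.MORPH_OPEN,np.ones((3,3),np.uint8))
    k,l,st,ce=cv2.connectedComponentsWithStats(m)
    for s in sorted(st[1:].tolist(),key=lambda s:-s[4])[:4]: print(n,s)
E
```

```text
t 32.08 tcp [439.7 179.6 365.5] heading -179.88 tilt [-1.1 -0.2] w 22.3 F [ 0.1  0.8 -3.9] q [ 0.2  0.2 -0.2  1.1  0.   0.2]
w [349, 119, 236, 78, 15342]
w [319, 75, 248, 17, 3322]
t [0, 157, 94, 114, 963]
t [566, 133, 74, 122, 927]
t [0, 272, 95, 14, 503]
t [565, 256, 75, 12, 383]
```

View pics/r1.png

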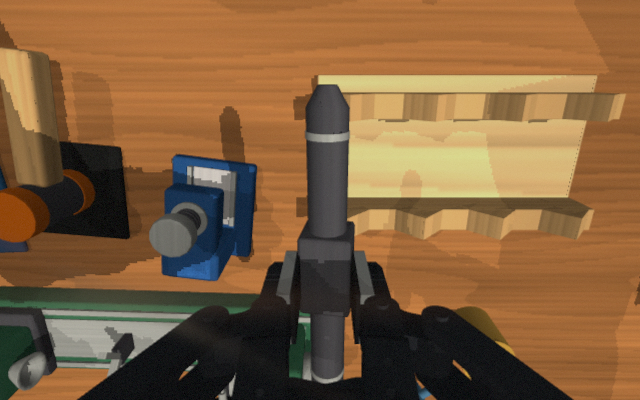

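The base top edge runs (318,76) to (597,77), and the beams lie at v≈95–120 and v≈198–237. The rack's teeth show along u 350–590, and the stamp head is at (174,236).

```bash
python3 - <<'E'
from h import *
import pickle
c=pickle.load(open("r1.pkl","rb"))
A,B=plane(c,318,76,12),plane(c,597,77,12);print("edge",A,B,pose(B,A))
y=(B-A)[:2]/np.linalg.norm((B-A)[:2]); x=np.array([y[1],-y[0]])
C=(A+B)[:2]/2+75*x; print("rack C",C,"yaw",np.degrees(np.arctan2(x[1],x[0])))
W=lambda X,Y,Z:np.append(C+X*x+Y*y,Z)
for Y in(-125,-66,0,66,125): print(Y,"floor far edge",np.round(proj(c,W(60,Y,46))),"near",np.round(proj(c,W(40,Y,46))),"upper beam",np.round(proj(c,W(-60,Y,46))),np.round(proj(c,W(-40,Y,46))))
for Y in(-33,33): print("tip",Y,np.round(proj(c,W(60,Y,67))))
print("base BR",proj(c,W(75,125,12)),"beam inner base",proj(c,W(40,125,12)))
# lower silhouette: timber pale/dark vs table by saturation/texture
f=c["frame"].astype(int); hsv=cv2.cvtColor(c["frame"],cv2.COLOR_RGB2HSV)
for u in range(360,600,12):
    col=hsv[200:245,u].astype(int); print(u,[tuple(col[k]) for k in (4,12,20,28,36,42)]) if u in(372,396,432) else None
s=[]
for u in range(356,600,4):
    g=cv2.GaussianBlur(c["frame"],(3,3),0)[200:248,u].astype(int); d=np.abs(np.diff((g[:,0]-g[:,2]))); s.append((u,200+int(np.argmax(d)))) 
print(s)
print("stamp",plane(c,174,236,112))
E
```

```text
edge [351.6 174.   12. ] [351.5 422.8  12. ] (array([351.5, 298.4,  12. ]), np.float64(248.78567144232872), np.float64(90.02000171782724))
rack C [426.5 298.4] yaw 0.020001717827239248
-125 floor far edge [317. 231.] near [317. 210.] upper beam [317.  95.] [317. 120.]
-66 floor far edge [381. 231.] near [382. 211.] upper beam [389.  95.] [388. 121.]
0 floor far edge [452. 231.] near [455. 211.] upper beam [471.  96.] [467. 121.]
66 floor far edge [524. 231.] near [528. 211.] upper beam [552.  96.] [547. 121.]
125 floor far edge [587. 231.] near [593. 211.] upper beam [624.  96.] [618. 121.]
tip -33 [423. 241.]
tip 33 [499. 241.]
base BR (np.float64(559.6368776359877), np.float64(230.84256803863127)) beam inner base (np.float64(567.5460153206766), np.float64(198.8591773630937))
372 [(np.int64(16), np.int64(131), np.int64(105)), (np.int64(18), np.int64(125), np.int64(220)), (np.int64(18), np.int64(128), np.int64(219)), (np.int64(18), np.int64(129), np.int64(218)), (np.int64(14), np.int64(165), np.int64(175)), (np.int64(14), np.int64(166), np.int64(187))]
396 [(np.int64(17), np.int64(13
[... 587 characters left out ...]
), (376, 208), (380, 208), (384, 208), (388, 208), (392, 208), (396, 229), (400, 231), (404, 232), (408, 212), (412, 213), (416, 215), (420, 216), (424, 217), (428, 216), (432, 214), (436, 212), (440, 210), (444, 208), (448, 208), (452, 208), (456, 208), (460, 208), (464, 208), (468, 208), (472, 231), (476, 232), (480, 233), (484, 234), (488, 236), (492, 214), (496, 215), (500, 216), (504, 217), (508, 214), (512, 211), (516, 209), (520, 209), (524, 208), (528, 209), (532, 208), (536, 209), (540, 208), (544, 209), (548, 232), (552, 233), (556, 234), (560, 235), (564, 236), (568, 237), (572, 238), (576, 200), (580, 202), (584, 204), (588, 206), (592, 207), (596, 243)]
stamp [461.2  72.2 112. ]
```

{"fn": "move_arm", "kwargs": {"delta_pos": [[0.0033, 0.0297, 0], [0.0033, 0.0297, 0], [0.0033, 0.0297, 0], [0.0033, 0.0297, 0], [0, 0, 0.035], [0, 0, 0.04], [0, 0, 0.025], [0, 0, 0.01], [0, 0, 0], [0, 0, 0]], "delta_rot": [[0, 0, 0], [0, 0, 0], [0, 0, 0], [0, 0, 0], [0, 0, 0], [0, 0, 0], [0, 0, 0], [0, 0, 0], [0, 0, 0], [0, 0, 0]], "gripper": [0.1, 0.1, 0.1, 0.1, 0.1, 0.1, 0.1, 0.1, 0.1, 0.1]}}

```text
t: 32.97
eef_pos: [426.1, 298.4, 256.1]
tcp_rot: [0.005, -3.141, 0.001]
force: [0.3, -0.2, -3.7]
gripper_width: 22.7
finger_force: 59.4
```

{"fn": "move_arm", "kwargs": {"delta_pos": [[0, 0, 0.008], [0, 0, 0.008], [0, 0, 0.004], [0, 0, 0.002], [0, 0, 0], [0, 0, 0]], "delta_rot": [[0, 0, 0], [0, 0, 0], [0, 0, 0], [0, 0, 0], [0, 0, 0], [0, 0, 0]], "gripper": [0.1, 0.1, 0.1, 0.1, 0.1, 0.1]}}

```text
t: 33.47
eef_pos: [426.2, 298.4, 234.3]
tcp_rot: [-0.007, 3.142, 0.0]
force: [0.0, 0.5, -3.6]
gripper_width: 22.0
finger_force: 59.4
```

{"fn": "move_arm", "kwargs": {"delta_pos": [[0, 0, 0.002], [0, 0, 0.001], [0, 0, 0.001], [0, 0, 0]], "delta_rot": [[0, 0, 0], [0, 0, 0], [0, 0, 0], [0, 0, 0]], "gripper": [0.1, 0.1, 0.1, 0.1]}}

```text
t: 33.8
eef_pos: [426.0, 298.4, 230.3]
tcp_rot: [-0.007, 3.141, 0.0]
force: [-2.2, -0.4, 0.8]
gripper_width: 22.2
finger_force: 60.2
```

{"fn": "move_arm", "kwargs": {"delta_pos": [[0, 0, 0], [0, 0, 0], [0, 0, 0], [0, 0, -0.02], [0, 0, -0.04], [0, 0, -0.04], [0, 0, -0.037], [0, -0.0348, 0], [0, -0.0348, 0], [0, -0.0348, 0]], "delta_rot": [[0, 0, 0], [0, 0, 0], [0, 0, 0], [0, 0, 0], [0, 0, 0], [0, 0, 0], [0, 0, 0], [0, 0, 0], [0, 0, 0], [0, 0, 0]], "gripper": [0.25, 0.35, 0.45, 0.5, 0.5, 0.5, 0.5, 0.6, 0.6, 0.6]}}

```text
t: 34.63
eef_pos: [426.5, 193.1, 367.8]
tcp_rot: [-0.009, 3.14, 0.0]
force: [1.2, -0.7, -0.9]
gripper_width: 51.2
finger_force: 0.0
```

```bash
python3 - <<'E'
from h import *
c=cam("wrist","r2.png");where()
f=c["frame"].max(2).astype(int); m=np.zeros_like(f,np.uint8); m[40:330,340:600]=((f<110)&(cv2.cvtColor(c["frame"],cv2.COLOR_RGB2HSV)[...,1]<80))[40:330,340:600]*255
m=cv2.morphologyEx(m,cv2.MORPH_CLOSE,np.ones((5,5),np.uint8))
for q in cv2.findContours(m,0,1)[0]:
    if cv2.contourArea(q)>400: print(cv2.boundingRect(q),cv2.minAreaRect(q)); 
    if cv2.contourArea(q)>400:
        p=q[:,0].astype(float);A=p[p[:,1]<p[:,1].min()+3].mean(0);B=p[p[:,1]>p[:,1].max()-3].mean(0);print(pose(plane(c,*A,55),plane(c,*B,55)))
E
```

```text
t 34.68 tcp [426.3 188.9 367.6] heading -179.81 tilt [ 0.9 -1.8] w 51.2 F [ 2.2 -0.9  1.2] q [ 0.2  0.2 -0.3  1.1 -0.   0.2]
(381, 255, 132, 75) ((446.49993896484375, 292.0), (130.99996948242188, 73.99998474121094), -0.0)
(array([537.9, 289.1,  55. ]), np.float64(107.23341657341531), np.float64(-140.75812396169823))
(429, 83, 32, 186) ((444.12744140625, 175.50540161132812), (26.571693420410156, 185.76803588867188), 2.436648368835449)
(array([426.7, 296.2,  55. ]), np.float64(163.30304999126952), np.float64(-178.9956965644958))
```

{"fn": "move_arm", "kwargs": {"delta_pos": [[0, -0.0348, 0], [0, -0.0348, 0], [0, -0.0348, 0], [0, -0.0348, 0], [0, -0.0348, 0], [0, -0.0348, 0], [0, -0.0348, 0], [0, -0.0348, 0], [0, -0.0348, 0], [0, -0.0348, 0]], "delta_rot": [[0, 0, 0], [0, 0, 0], [0, 0, 0], [0, 0, 0], [0, 0, 0], [0, 0, 0], [0, 0, 0], [0, 0, 0], [0, 0, 0], [0, 0, 0]], "gripper": [0.6, 0.6, 0.6, 0.6, 0.6, 0.6, 0.6, 0.6, 0.6, 0.6]}}

```text
t: 35.52
eef_pos: [427.8, -155.9, 367.4]
tcp_rot: [-0.006, 3.141, -0.001]
force: [1.0, -0.1, 0.3]
gripper_width: 51.0
finger_force: 0.0
```

{"fn": "move_arm", "kwargs": {"delta_pos": [[-0.004, -0.0348, 0], [0, -0.0348, 0], [0, -0.0348, 0], [0, -0.0348, 0], [0, 0, 0], [0, 0, 0], [0, 0, 0]], "delta_rot": [[0, 0, 0], [0, 0, 0], [0, 0, 0], [0, 0, 0], [0, 0, 0.07], [0, 0, 0], [0, 0, 0]], "gripper": [0.6, 0.6, 0.6, 0.6, 0.6, 0.6, 0.6]}}

```text
t: 36.1
eef_pos: [432.6, -293.1, 367.1]
tcp_rot: [-0.101, -3.14, -0.001]
force: [-0.1, 0.6, -0.0]
gripper_width: 51.3
finger_force: 0.0
```

```bash
python3 - <<'E'
from h import *
c=cam("wrist","w12.png")
for A,B,v in pins(c,(120,20),(540,330)): print(A,B,v,pose(plane(c,*A,18),plane(c,*B,18)))
where()
E
```

```text
[325.9  86.7] [323.5 244.1] 182.3740228502706 (array([ 431.4, -292.2,   18. ]), np.float64(154.8762223461647), np.float64(175.5162582258367))
t 36.15 tcp [ 432.7 -292.6  367.2] heading 176.37 tilt [-0.1  0.2] w 50.8 F [ 0.3 -0.7 -0.5] q [-0.8  0.3 -0.1  1.2  0.  -0.7]
```

Pin_mid is in the rack at (426.7,296). Pin_short is under the gripper, so I'll pick it.

{"fn": "move_arm", "kwargs": {"delta_pos": [[0.001, 0, 0.04], [0, 0, 0.04], [0, 0, 0.04], [0, 0, 0.035], [0, 0, 0.021], [0, 0, 0], [0, 0, 0], [0, 0, 0], [0, 0, 0], [0, 0, 0]], "delta_rot": [[0, 0, 0.015], [0, 0, 0], [0, 0, 0], [0, 0, 0], [0, 0, 0], [0, 0, 0], [0, 0, 0], [0, 0, 0], [0, 0, 0], [0, 0, 0]], "gripper": [0.6, 0.6, 0.6, 0.6, 0.6, 0.4, 0.2, 0.1, 0.1, 0.1]}}

```text
t: 36.98
eef_pos: [432.1, -293.3, 192.5]
tcp_rot: [0.126, 3.137, -0.002]
force: [0.0, -0.1, -3.5]
gripper_width: 22.3
finger_force: 60.2
```

{"fn": "move_arm", "kwargs": {"delta_pos": [[0, 0, 0], [0, 0, -0.02], [0, 0, -0.04], [0, 0, -0.04], [0, 0, -0.04], [0, 0, -0.035], [0, 0, 0]], "delta_rot": [[0, 0, 0], [0, 0, 0], [0, 0, 0], [0, 0, 0], [0, 0, 0.118], [0, 0, 0.118], [0, 0, 0.118]], "gripper": [0.1, 0.1, 0.1, 0.1, 0.1, 0.1, 0.1]}}

```text
t: 37.57
eef_pos: [432.3, -293.6, 373.1]
tcp_rot: [0.684, 3.058, -0.008]
force: [0.7, -0.4, -3.6]
gripper_width: 22.0
finger_force: 60.3
```

{"fn": "move_arm", "kwargs": {"delta_pos": [[0, 0, 0], [0, 0, 0], [0, 0, 0], [0, 0, 0], [0, 0, 0], [0, 0, 0], [0, 0, 0], [0, 0, 0], [0, 0, 0], [0, 0, 0]], "delta_rot": [[0, 0, 0.118], [0, 0, 0.118], [0, 0, 0.118], [0, 0, 0.118], [0, 0, 0.118], [0, 0, 0.118], [0, 0, 0.118], [0, 0, 0.118], [0, 0, 0.118], [0, 0, 0.118]], "gripper": [0.1, 0.1, 0.1, 0.1, 0.1, 0.1, 0.1, 0.1, 0.1, 0.1]}}

```text
t: 38.4
eef_pos: [431.6, -293.0, 366.6]
tcp_rot: [2.276, 2.165, 0.0]
force: [0.1, -0.9, -3.3]
gripper_width: 22.1
finger_force: 60.3
```

```bash
python3 - <<'E'
from h import *
go(626.4,0)
E
```

```text
t 38.4 tcp [ 431.6 -293.   366.6] heading 87.16 tilt [ 0.3 -0.3] w 22.1 F [ 0.1 -0.9 -3.3] q [-0.8  0.3 -0.1  1.2 -0.   0.9]
shift tool mm [302.3 180.1  -0. ]
```

{"fn": "move_arm", "kwargs": {"delta_pos": [[0.0302, 0.018, 0], [0.0302, 0.018, 0], [0.0302, 0.018, 0], [0.0302, 0.018, 0], [0.0302, 0.018, 0], [0.0302, 0.018, 0], [0.0302, 0.018, 0], [0.0302, 0.018, 0], [0.0302, 0.018, 0], [0.0302, 0.018, 0]], "delta_rot": [[0, 0, 0], [0, 0, 0], [0, 0, 0], [0, 0, 0], [0, 0, 0], [0, 0, 0], [0, 0, 0], [0, 0, 0], [0, 0, 0], [0, 0, 0]], "gripper": [0.1, 0.1, 0.1, 0.1, 0.1, 0.1, 0.1, 0.1, 0.1, 0.1]}}

```text
t: 39.23
eef_pos: [625.3, 2.4, 366.6]
tcp_rot: [2.269, 2.172, 0.0]
force: [0.4, -0.5, -2.5]
gripper_width: 22.3
finger_force: 60.3
```

{"fn": "move_arm", "kwargs": {"delta_pos": [[0, 0, 0.02], [0, 0, 0.025], [0, 0, 0.025], [0, 0, 0.01], [0, 0, 0], [0, 0, 0]], "delta_rot": [[0, 0, -0.014], [0, 0, 0], [0, 0, 0], [0, 0, 0], [0, 0, 0], [0, 0, 0]], "gripper": [0.1, 0.1, 0.1, 0.1, 0.1, 0.1]}}

```text
t: 39.73
eef_pos: [624.8, 0.6, 287.0]
tcp_rot: [2.254, 2.188, 0.0]
force: [0.2, 0.1, -3.3]
gripper_width: 21.9
finger_force: 60.4
```

```bash
python3 - <<'E'
from h import *
go(626.4,0,245.5)
E
```

```text
t 39.73 tcp [624.8   0.6 287. ] heading 88.28 tilt [0.1 0. ] w 21.9 F [ 0.2  0.1 -3.3] q [-0.1  0.5 -0.   1.1  0.   1.5]
shift tool mm [-0.5  1.6 41.5]
```

{"fn": "move_arm", "kwargs": {"delta_pos": [[0, 0.0015, 0], [0, 0, 0.015], [0, 0, 0.013], [0, 0, 0.008], [0, 0, 0.002], [0, 0, 0]], "delta_rot": [[0, 0, 0.005], [0, 0, 0], [0, 0, 0], [0, 0, 0], [0, 0, 0], [0, 0, 0]], "gripper": [0.1, 0.1, 0.1, 0.1, 0.1, 0.1]}}

```text
t: 40.23
eef_pos: [626.4, 0.6, 248.6]
tcp_rot: [2.26, 2.182, 0.0]
force: [-0.0, 0.7, -3.0]
gripper_width: 22.7
finger_force: 60.5
```

{"fn": "move_arm", "kwargs": {"delta_pos": [[0, 0, 0.002], [0, 0, 0.001], [0, 0, 0], [0, 0, 0]], "delta_rot": [[0, 0, 0], [0, 0, 0], [0, 0, 0], [0, 0, 0]], "gripper": [0.1, 0.1, 0.1, 0.1]}}

```text
t: 40.57
eef_pos: [626.4, 0.6, 245.9]
tcp_rot: [2.259, 2.182, 0.001]
force: [-1.9, -0.5, 1.7]
gripper_width: 21.9
finger_force: 61.1
```

{"fn": "move_arm", "kwargs": {"delta_pos": [[0, 0, 0], [0, 0, 0], [0, 0, 0], [0, 0, 0], [0, 0, -0.01], [0, 0, -0.03], [0, 0, -0.04], [0, 0, -0.01], [-0.029, 0, 0], [-0.029, 0, 0]], "delta_rot": [[0, 0, 0], [0, 0, 0], [0, 0, 0], [0, 0, 0], [0, 0, 0], [0, 0, 0], [0, 0, 0], [0, 0, 0], [0, 0, 0], [0, 0, 0]], "gripper": [0.25, 0.35, 0.5, 0.6, 0.6, 0.6, 0.6, 0.6, 0.6, 0.6]}}

```text
t: 41.4
eef_pos: [624.5, -57.0, 337.3]
tcp_rot: [2.255, 2.184, 0.003]
force: [0.4, 0.1, -0.3]
gripper_width: 51.1
finger_force: 0.0
```

{"fn": "move_arm", "kwargs": {"delta_pos": [[-0.029, 0, 0], [-0.029, 0, 0], [-0.029, 0, 0], [0, 0, 0], [0, 0, 0]], "delta_rot": [[0, 0, 0], [0, 0, 0], [0, 0, 0], [0, 0, 0], [0, 0, 0]], "gripper": [0.6, 0.6, 0.6, 0.6, 0.6]}}

```text
t: 41.82
eef_pos: [621.1, -145.6, 335.7]
tcp_rot: [2.262, 2.18, 0.0]
force: [0.4, 0.6, -0.4]
gripper_width: 51.3
finger_force: 0.0
```

```bash
python3 - <<'E'
from h import *
go(621.2,-144,282)
c=cam("wrist","w13.png")
f=c["frame"].astype(int);hsv=cv2.cvtColor(c["frame"],cv2.COLOR_RGB2HSV)
m=(((hsv[...,0]<8)|(hsv[...,0]>172))&(hsv[...,1]>150)&(hsv[...,2]>60));m[:,:280]=0;m[:,380:]=0
ys,xs=np.nonzero(m);print("lug px",xs.min(),xs.max(),ys.min(),ys.max(),plane(c,(xs.min()+xs.max())/2,ys.max(),131))
a=cv2.imread("pics/w9.png");print("w9 lug rows",)
g=a[:,:,::-1];h2=cv2.cvtColor(g,cv2.COLOR_RGB2HSV);m=(((h2[...,0]<8)|(h2[...,0]>172))&(h2[...,1]>150)&(h2[...,2]>60));m[:,:280]=0;m[:,380:]=0;ys,xs=np.nonzero(m);print(xs.min(),xs.max(),ys.min(),ys.max())
E
```

```text
t 41.82 tcp [ 621.1 -145.6  335.7] heading 87.88 tilt [ 0.5 -0.2] w 51.3 F [ 0.4  0.6 -0.4] q [-0.4  0.5  0.1  1.2  0.   1.2]
shift tool mm [ 1.6 -0.  53.7]
lug px 305 343 200 259 [ 620.3 -158.3  131. ]
w9 lug rows
305 343 201 261
```

{"fn": "move_arm", "kwargs": {"delta_pos": [[0.0005, 0, 0.025], [0, 0, 0.02], [0, 0, 0.007], [0, 0, 0], [0, 0, 0], [0, 0, 0], [0, 0, 0], [0, 0, 0]], "delta_rot": [[0, 0, 0], [0, 0, 0], [0, 0, 0], [0, 0, 0], [0, 0, 0], [0, 0, 0], [0, 0, 0], [0, 0, 0]], "gripper": [0.6, 0.6, 0.6, 0.4, 0.2, 0.1, 0.1, 0.1]}}

```text
t: 42.53
eef_pos: [621.0, -143.3, 284.6]
tcp_rot: [2.259, 2.183, 0.0]
force: [-4.5, 2.5, 2.6]
gripper_width: 20.8
finger_force: 61.1
```

{"fn": "move_arm", "kwargs": {"delta_pos": [[0.004, 0, 0], [0.008, 0, 0], [0.008, 0, 0], [0.008, 0, 0], [0.008, 0, 0], [0.008, 0, 0], [0.007, 0, 0], [0.006, 0, 0], [0.004, 0, 0], [0, 0, 0]], "delta_rot": [[0, 0, 0], [0, 0, 0], [0, 0, 0], [0, 0, 0], [0, 0, 0], [0, 0, 0], [0, 0, 0], [0, 0, 0], [0, 0, 0], [0, 0, 0]], "gripper": [0.1, 0.1, 0.1, 0.1, 0.1, 0.1, 0.1, 0.1, 0.1, 0.1]}}

```text
t: 43.37
eef_pos: [623.1, -82.3, 284.6]
tcp_rot: [2.259, 2.182, -0.001]
force: [-5.8, -0.4, 2.4]
gripper_width: 20.6
finger_force: 61.1
```

{"fn": "move_arm", "kwargs": {"delta_pos": [[0.0015, 0, 0], [0.0015, 0, 0], [0.001, 0, 0], [0.001, 0, 0], [0, 0, 0]], "delta_rot": [[0, 0, 0], [0, 0, 0], [0, 0, 0], [0, 0, 0], [0, 0, 0]], "gripper": [0.1, 0.1, 0.1, 0.1, 0.1]}}

```text
t: 43.78
eef_pos: [623.2, -78.1, 284.6]
tcp_rot: [2.259, 2.181, -0.003]
force: [-7.4, -6.5, 1.5]
gripper_width: 20.8
finger_force: 61.0
```

{"fn": "move_arm", "kwargs": {"delta_pos": [[0.001, 0, 0], [0, 0, 0], [0, 0, 0]], "delta_rot": [[0, 0, 0], [0, 0, 0], [0, 0, 0]], "gripper": [0.1, 0.1, 0.1]}}

```text
t: 44.03
eef_pos: [623.3, -77.2, 284.6]
tcp_rot: [2.259, 2.181, -0.002]
force: [-6.6, -6.3, 2.5]
gripper_width: 20.7
finger_force: 61.0
```

{"fn": "move_arm", "kwargs": {"delta_pos": [[0.001, 0, 0], [0, 0, 0], [0.001, 0, 0], [0, 0, 0]], "delta_rot": [[0, 0, 0], [0, 0, 0], [0, 0, 0], [0, 0, 0]], "gripper": [0.1, 0.1, 0.1, 0.1]}}

```text
t: 44.37
eef_pos: [623.3, -75.3, 284.6]
tcp_rot: [2.259, 2.181, -0.003]
force: [-7.4, -8.3, 1.8]
gripper_width: 20.8
finger_force: 61.0
```

{"fn": "move_arm", "kwargs": {"delta_pos": [[0.001, 0, 0], [0, 0, 0], [0, 0, 0]], "delta_rot": [[0, 0, 0], [0, 0, 0], [0, 0, 0]], "gripper": [0.1, 0.1, 0.1]}}

```text
t: 44.62
eef_pos: [623.4, -74.5, 284.6]
tcp_rot: [2.259, 2.18, -0.004]
force: [-6.4, -10.0, 2.7]
gripper_width: 20.6
finger_force: 61.0
```

{"fn": "move_arm", "kwargs": {"delta_pos": [[0.001, 0, 0], [0, 0, 0], [0, 0, 0]], "delta_rot": [[0, 0, 0], [0, 0, 0], [0, 0, 0]], "gripper": [0.1, 0.1, 0.1]}}

```text
t: 44.87
eef_pos: [623.4, -74.0, 284.6]
tcp_rot: [2.259, 2.179, -0.005]
force: [-7.6, -15.3, 1.8]
gripper_width: 20.7
finger_force: 60.8
```

Force is climbing as it did before. Two more millimetres, then let go and wait.

{"fn": "move_arm", "kwargs": {"delta_pos": [[0.001, 0, 0], [0.001, 0, 0], [0, 0, 0], [0, 0, 0]], "delta_rot": [[0, 0, 0], [0, 0, 0], [0, 0, 0], [0, 0, 0]], "gripper": [0.1, 0.1, 0.1, 0.1]}}

```text
t: 45.2
eef_pos: [623.5, -73.2, 284.6]
tcp_rot: [2.259, 2.176, -0.009]
force: [-8.5, -26.9, -0.0]
gripper_width: 20.9
finger_force: 60.6
```

{"fn": "move_arm", "kwargs": {"delta_pos": [[0, 0, 0], [0, 0, 0], [0, 0, 0], [0, 0, 0], [0, 0, 0], [0, 0, 0], [0, 0, 0], [0, 0, 0], [0, 0, 0], [0, 0, 0]], "delta_rot": [[0, 0, 0], [0, 0, 0], [0, 0, 0], [0, 0, 0], [0, 0, 0], [0, 0, 0], [0, 0, 0], [0, 0, 0], [0, 0, 0], [0, 0, 0]], "gripper": [0.3, 0.4, 0.5, 0.5, 0.5, 0.5, 0.5, 0.5, 0.5, 0.5]}}

```text
t: 46.03
eef_pos: [623.8, -70.8, 283.2]
tcp_rot: [-2.26, -2.182, 0.0]
force: [0.8, 0.0, 0.0]
gripper_width: 42.5
finger_force: 0.0
```

{"fn": "move_arm", "kwargs": {"delta_pos": [[0, 0, 0], [0, 0, 0], [0, 0, 0], [0, 0, 0], [0, 0, 0], [0, 0, 0], [0, 0, 0], [0, 0, 0], [0, 0, 0], [0, 0, 0]], "delta_rot": [[0, 0, 0], [0, 0, 0], [0, 0, 0], [0, 0, 0], [0, 0, 0], [0, 0, 0], [0, 0, 0], [0, 0, 0], [0, 0, 0], [0, 0, 0]], "gripper": [0.5, 0.5, 0.5, 0.5, 0.5, 0.5, 0.5, 0.5, 0.5, 0.5]}}

```text
t: 46.87
eef_pos: [623.8, -70.8, 283.2]
tcp_rot: [-2.26, -2.182, -0.0]
force: [-0.3, 0.6, -0.6]
gripper_width: 42.6
finger_force: 0.0
```

{"fn": "move_arm", "kwargs": {"delta_pos": [[0, 0, 0], [0, 0, 0], [0, 0, 0], [0, 0, 0], [0, 0, 0], [0, 0, 0], [0, 0, 0], [0, 0, 0], [0, 0, 0], [0, 0, 0]], "delta_rot": [[0, 0, 0], [0, 0, 0], [0, 0, 0], [0, 0, 0], [0, 0, 0], [0, 0, 0], [0, 0, 0], [0, 0, 0], [0, 0, 0], [0, 0, 0]], "gripper": [0.5, 0.5, 0.5, 0.5, 0.5, 0.5, 0.5, 0.5, 0.5, 0.5]}}

```text
t: 47.7
eef_pos: [623.8, -70.8, 283.2]
tcp_rot: [-2.26, -2.182, 0.0]
force: [-0.2, -0.9, 0.1]
gripper_width: 42.4
finger_force: 0.0
```

```bash
python3 - <<'E'
from h import *
c=cam("wrist","w14.png");s=cam("scene","s14.png");where()
# heights: pale pin body vs rests in wrist view: width rows
hsv=cv2.cvtColor(c["frame"],cv2.COLOR_RGB2HSV)
for v in range(0,200,20): 
    r=c["frame"][v,260:400].astype(int);e=np.abs(np.diff(r.sum(1)));print(v,[(260+int(i),int(r.sum(1)[i])) for i in np.nonzero(e>60)[0]][:12])
E
```

```text
t 47.8 tcp [623.8 -70.8 283.2] heading 88.01 tilt [0. 0.] w 42.7 F [0.1 0.6 0.3] q [-0.2  0.5 -0.   1.1  0.   1.4]
0 [(266, 584), (267, 438), (268, 226), (269, 130), (279, 288), (280, 463), (336, 664), (337, 555), (345, 505), (346, 376), (348, 302), (352, 479)]
20 [(267, 586), (268, 437), (280, 279), (281, 531), (292, 600), (294, 513), (344, 545), (345, 461), (346, 326), (363, 307), (366, 387), (379, 273)]
40 [(268, 579), (269, 436), (271, 196), (280, 288), (281, 350), (292, 601), (344, 540), (345, 436), (351, 279), (357, 500), (358, 365), (366, 247)]
60 [(260, 399), (269, 576), (270, 435), (281, 280), (282, 403), (293, 584), (344, 508), (345, 390), (354, 289), (365, 461), (366, 328), (377, 229)]
80 [(260, 289), (261, 395), (270, 569), (271, 433), (282, 288), (283, 416), (343, 555), (344, 475), (345, 331), (352, 289), (364, 511), (365, 369)]
100 [(261, 277), (262, 342), (271, 561), (272, 422), (283, 286), (284, 482), (305, 562), (306, 463), (338, 395), (353, 292), (363, 512), (364, 413)]
120 [(263, 286), (272, 556), (273, 416), (284, 293), (306, 556), (351, 287), (363, 452), (373, 249), (374, 182), (375, 375), (384, 434), (385, 304)]
140 [(264, 284), (273, 550), (274, 421), (284, 285), (285, 348), (306, 555), (346, 281), (362, 494), (363, 342), (373, 227), (374, 379), (382, 481)]
160 [(265, 291), (266, 454), (274, 543), (275, 422), (285, 289), (286, 404), (345, 322), (361, 500), (362, 363), (371, 256), (372, 169), (373, 373)]
180 [(266, 291), (267, 374), (275, 480), (276, 372), (286, 355), (292, 417), (307, 363), (340, 275), (355, 301), (361, 327), (366, 143), (371, 240)]
```

The force signature matches the first pin, and the travel differs by 12 mm as it should. It was held for more than 2 s. I'll draw the tailstock back.

{"fn": "move_arm", "kwargs": {"delta_pos": [[0, 0, 0], [0, 0, 0], [0, 0, 0], [0, 0, 0], [-0.003, 0, 0], [-0.006, 0, 0], [-0.009, 0, 0], [-0.01, 0, 0], [-0.01, 0, 0], [-0.01, 0, 0]], "delta_rot": [[0, 0, 0], [0, 0, 0], [0, 0, 0], [0, 0, 0], [0, 0, 0], [0, 0, 0], [0, 0, 0], [0, 0, 0], [0, 0, 0], [0, 0, 0]], "gripper": [0.3, 0.2, 0.1, 0.1, 0.1, 0.1, 0.1, 0.1, 0.1, 0.1]}}

```text
t: 48.63
eef_pos: [621.9, -118.6, 283.4]
tcp_rot: [-2.258, -2.182, -0.001]
force: [-1.5, 6.0, 5.1]
gripper_width: 20.8
finger_force: 60.3
```

{"fn": "move_arm", "kwargs": {"delta_pos": [[-0.01, 0, 0], [-0.006, 0, 0], [-0.003, 0, 0], [0, 0, 0], [0, 0, 0], [0, 0, 0], [0, 0, 0], [0, 0, -0.02], [0, 0, -0.035]], "delta_rot": [[0, 0, 0], [0, 0, 0], [0, 0, 0], [0, 0, 0], [0, 0, 0], [0, 0, 0], [0, 0, 0], [0, 0, 0], [0, 0, 0]], "gripper": [0.1, 0.1, 0.1, 0.1, 0.3, 0.45, 0.6, 0.6, 0.6]}}

```text
t: 49.38
eef_pos: [620.8, -137.4, 335.7]
tcp_rot: [-2.256, -2.179, 0.004]
force: [1.1, -0.4, -0.0]
gripper_width: 51.1
finger_force: 0.0
```

{"fn": "move_arm", "kwargs": {"delta_pos": [[0.028, 0, 0], [0.028, 0, 0], [0.028, 0, 0], [0.028, 0, 0], [0.028, 0, 0], [0.026, 0, 0], [0, 0, 0], [0, 0, 0]], "delta_rot": [[0, 0, 0], [0, 0, 0], [0, 0, 0], [0, 0, 0], [0, 0, 0], [0, 0, 0], [0, 0, 0], [0, 0, 0]], "gripper": [0.6, 0.6, 0.6, 0.6, 0.6, 0.6, 0.6, 0.6]}}

```text
t: 50.05
eef_pos: [627.2, 29.5, 338.2]
tcp_rot: [2.257, 2.185, 0.0]
force: [0.2, -0.7, -0.1]
gripper_width: 51.3
finger_force: 0.0
```

```bash
python3 - <<'E'
from h import *
c=cam("wrist","w15.png");where()
g=c["frame"][:,:].astype(int).sum(2)
# body is wider than journals: bright span around the axis u~323, per row
for v in range(90,290,8):
    r=g[v]; e=[int(u) for u in range(288,364) if abs(r[u+1]-r[u-1])>70]; print(v,e)
E
```

```text
t 50.1 tcp [627.3  28.5 338.2] heading 88.07 tilt [ 0.1 -0.2] w 51.2 F [ 0.5  0.8 -0. ] q [-0.1  0.5  0.1  1.2 -0.   1.5]
90 [291, 292, 312]
98 [290, 292, 293, 308, 317, 335, 336, 356, 357]
106 [292, 293, 305, 306, 343, 356, 357]
114 [292, 293, 294, 295, 301, 347, 355, 356, 357]
122 [292, 293, 297, 298, 355, 356]
130 [292, 293, 294, 310, 311, 312, 316, 349, 350, 353, 354]
138 [292, 293, 294, 310, 311, 313, 314, 315, 329, 330, 335, 336, 354, 355]
146 [293, 294, 311, 313, 314, 315, 328, 335, 336, 343, 344, 354, 355, 356, 363]
154 [293, 294, 312, 313, 314, 315, 334, 335, 336, 337, 339, 354, 355, 363]
162 [291, 292, 293, 312, 313, 314, 315, 334, 335, 356, 357, 363]
170 [293, 294, 295, 302, 303, 304, 311, 312, 314, 315, 334, 335, 336, 354, 355, 357, 362, 363]
178 [294, 295, 303, 307, 308, 313, 314, 315, 334, 335, 342, 343, 347, 348, 353, 354, 355, 357, 358, 362, 363]
186 [294, 295, 303, 305, 306, 337, 338, 339, 345, 346, 353, 354, 355, 361, 362, 363]
194 [294, 295, 305, 306, 336, 337, 338, 339, 343, 344, 353, 354, 361, 362, 363]
202 [294, 295, 296, 306, 307, 336, 337, 338, 339, 344, 345, 
[... 324 characters left out ...]
 296, 297, 336, 337, 338, 342, 343, 352, 353, 360, 361]
242 [288, 289, 295, 296, 297, 312, 315, 333, 334, 335, 340, 341, 351, 352, 353, 359, 360, 361]
250 [288, 289, 296, 297, 303, 304, 309, 312, 313, 315, 332, 333, 334, 335, 338, 339, 351, 352, 353, 359, 360, 361]
258 [288, 289, 296, 297, 302, 303, 312, 313, 314, 315, 316, 333, 334, 336, 339, 340, 351, 352, 353, 359, 360]
266 [288, 289, 290, 296, 297, 301, 302, 303, 304, 309, 310, 313, 314, 315, 316, 332, 333, 334, 335, 337, 347, 351, 352, 358, 359, 360]
274 [288, 289, 290, 295, 311, 312, 314, 315, 316, 324, 325, 331, 332, 333, 334, 335, 336, 337, 344, 345, 352, 353, 358, 359, 360]
282 [289, 290, 296, 335, 336, 348, 351, 352, 353, 358, 359]
```

The body rows span v≈182–238, u≈306–338, so its centre is at about (626,27). I'll grip, slide out of the cup and lift.

{"fn": "move_arm", "kwargs": {"delta_pos": [[-0.001, -0.001, 0.03], [0, 0, 0.035], [0, 0, 0.02], [0, 0, 0.006], [0, 0, 0], [0, 0, 0], [0, 0, 0], [0, 0, 0], [0, 0, 0]], "delta_rot": [[0, 0, 0], [0, 0, 0], [0, 0, 0], [0, 0, 0], [0, 0, 0], [0, 0, 0], [0, 0, 0], [0, 0, 0], [0, 0, 0]], "gripper": [0.6, 0.6, 0.6, 0.6, 0.4, 0.2, 0.1, 0.1, 0.1]}}

```text
t: 50.85
eef_pos: [625.8, 26.7, 248.9]
tcp_rot: [2.26, 2.181, -0.001]
force: [-7.3, -3.2, 3.0]
gripper_width: 22.4
finger_force: 57.8
```

{"fn": "move_arm", "kwargs": {"delta_pos": [[-0.003, 0, 0], [-0.006, 0, 0], [-0.006, 0, 0], [-0.005, 0, 0], [0, 0, 0]], "delta_rot": [[0, 0, 0], [0, 0, 0], [0, 0, 0], [0, 0, 0], [0, 0, 0]], "gripper": [0.1, 0.1, 0.1, 0.1, 0.1]}}

```text
t: 51.27
eef_pos: [625.5, 5.9, 247.6]
tcp_rot: [2.261, 2.181, -0.001]
force: [-4.3, -2.8, -0.1]
gripper_width: 22.6
finger_force: 58.0
```

{"fn": "move_arm", "kwargs": {"delta_pos": [[0, 0, -0.01], [0, 0, -0.02], [0, 0, -0.035], [0, 0, -0.035], [0, 0, -0.02], [0, 0, 0], [0, 0, 0]], "delta_rot": [[0, 0, 0], [0, 0, 0], [0, 0, 0], [0, 0, 0], [0, 0, 0], [0, 0, 0], [0, 0, 0]], "gripper": [0.1, 0.1, 0.1, 0.1, 0.1, 0.1, 0.1]}}

```text
t: 51.85
eef_pos: [625.8, 7.2, 368.3]
tcp_rot: [2.258, 2.181, 0.003]
force: [-0.5, -0.3, -5.1]
gripper_width: 22.5
finger_force: 58.4
```

{"fn": "move_arm", "kwargs": {"delta_pos": [[0.0218, -0.0207, 0], [0.0218, -0.0207, 0], [0.0218, -0.0207, 0], [0.0218, -0.0207, 0], [0.0218, -0.0207, 0], [0.0218, -0.0207, 0], [0.0218, -0.0207, 0], [0.0218, -0.0207, 0], [0.0218, -0.0207, 0], [0.0218, -0.0207, 0]], "delta_rot": [[0, 0, 0], [0, 0, 0], [0, 0, 0], [0, 0, 0], [0, 0, 0], [0, 0, 0], [0, 0, 0], [0, 0, 0], [0, 0, 0], [0, 0, 0]], "gripper": [0.1, 0.1, 0.1, 0.1, 0.1, 0.1, 0.1, 0.1, 0.1, 0.1]}}

```text
t: 52.68
eef_pos: [424.8, 233.0, 365.9]
tcp_rot: [-2.259, -2.182, 0.003]
force: [0.3, 0.0, -2.6]
gripper_width: 22.3
finger_force: 58.7
```

{"fn": "move_arm", "kwargs": {"delta_pos": [[0, 0, 0], [0, 0, 0], [0, 0, 0], [0, 0, 0], [0, 0, 0], [0, 0, 0], [0, 0, 0], [0, 0, 0], [0, 0, 0], [0, 0, 0]], "delta_rot": [[0, 0, -0.12], [0, 0, -0.12], [0, 0, -0.12], [0, 0, -0.12], [0, 0, -0.12], [0, 0, -0.12], [0, 0, -0.12], [0, 0, -0.12], [0, 0, -0.12], [0, 0, -0.12]], "gripper": [0.1, 0.1, 0.1, 0.1, 0.1, 0.1, 0.1, 0.1, 0.1, 0.1]}}

```text
t: 53.52
eef_pos: [425.9, 232.1, 365.8]
tcp_rot: [-0.623, -3.077, 0.002]
force: [-0.1, 0.1, -3.6]
gripper_width: 22.4
finger_force: 58.7
```

{"fn": "move_arm", "kwargs": {"delta_pos": [[0, 0, 0], [0, 0, 0], [0, 0, 0], [0, 0, 0], [0, 0, 0], [0, 0, 0]], "delta_rot": [[0, 0, -0.12], [0, 0, -0.12], [0, 0, -0.12], [0, 0, -0.045], [0, 0, 0], [0, 0, 0]], "gripper": [0.1, 0.1, 0.1, 0.1, 0.1, 0.1]}}

```text
t: 54.02
eef_pos: [426.0, 232.2, 366.2]
tcp_rot: [-0.004, -3.14, 0.001]
force: [0.3, 0.1, -4.1]
gripper_width: 22.4
finger_force: 58.7
```

```bash
python3 - <<'E'
from h import *
go(426.5,232,231)
c=cam("wrist","r3.png")
f=c["frame"].max(2).astype(int); m=np.zeros_like(f,np.uint8); m[40:255,355:600]=((f<110)&(cv2.cvtColor(c["frame"],cv2.COLOR_RGB2HSV)[...,1]<80))[40:255,355:600]*255
m=cv2.morphologyEx(m,cv2.MORPH_CLOSE,np.ones((5,5),np.uint8))
for q in cv2.findContours(m,0,1)[0]:
    if cv2.contourArea(q)>400:
        p=q[:,0].astype(float);A=p[p[:,1]<p[:,1].min()+3].mean(0);B=p[p[:,1]>p[:,1].max()-3].mean(0);print(cv2.boundingRect(q),pose(plane(c,*A,55),plane(c,*B,55)))
E
```

```text
t 54.02 tcp [426.  232.2 366.2] heading 179.86 tilt [-1.5 -0.5] w 22.4 F [ 0.3  0.1 -4.1] q [ 0.3  0.2 -0.2  1.1 -0.   0.3]
shift tool mm [ -0.7  -0.1 135.2]
(383, 53, 36, 198) (array([405.3, 295.4,  55. ]), np.float64(165.82678032531243), np.float64(179.71002614692105))
```

Pin_mid has been knocked about 21 mm lengthways, to x=405. I'll place pin_short first, then put pin_mid back.

{"fn": "move_arm", "kwargs": {"delta_pos": [[0, 0, 0.03], [0, 0, 0.04], [0, 0, 0.03], [0, 0, 0.015], [0, 0, 0.01], [0, 0, 0.005], [0, 0, 0.002], [0, 0, 0.001], [0, 0, 0], [0, 0, 0]], "delta_rot": [[0, 0, 0], [0, 0, 0], [0, 0, 0], [0, 0, 0], [0, 0, 0], [0, 0, 0], [0, 0, 0], [0, 0, 0], [0, 0, 0], [0, 0, 0]], "gripper": [0.1, 0.1, 0.1, 0.1, 0.1, 0.1, 0.1, 0.1, 0.1, 0.1]}}

```text
t: 54.9
eef_pos: [426.4, 232.3, 234.8]
tcp_rot: [0.001, 3.141, 0.001]
force: [0.4, 0.1, -3.0]
gripper_width: 22.0
finger_force: 58.7
```

{"fn": "move_arm", "kwargs": {"delta_pos": [[0, 0, 0.001], [0, 0, 0.001], [0, 0, 0], [0, 0, 0]], "delta_rot": [[0, 0, 0], [0, 0, 0], [0, 0, 0], [0, 0, 0]], "gripper": [0.1, 0.1, 0.1, 0.1]}}

```text
t: 55.23
eef_pos: [426.3, 232.3, 232.3]
tcp_rot: [0.001, 3.141, 0.0]
force: [-0.5, 0.3, -2.6]
gripper_width: 22.5
finger_force: 58.9
```

{"fn": "move_arm", "kwargs": {"delta_pos": [[0, 0, 0.001], [0, 0, 0], [0, 0, 0.001], [0, 0, 0]], "delta_rot": [[0, 0, 0], [0, 0, 0], [0, 0, 0], [0, 0, 0]], "gripper": [0.1, 0.1, 0.1, 0.1]}}

```text
t: 55.57
eef_pos: [426.1, 232.3, 230.9]
tcp_rot: [0.001, 3.141, 0.0]
force: [-6.1, -0.6, 15.7]
gripper_width: 22.1
finger_force: 61.3
```

{"fn": "move_arm", "kwargs": {"delta_pos": [[0, 0, -0.0005], [0, 0, 0], [0, 0, 0], [0, 0, 0], [0, 0, -0.02], [0, 0, -0.04], [0, 0, -0.04], [0, 0, -0.036], [0, 0, 0], [0, 0, 0]], "delta_rot": [[0, 0, 0], [0, 0, 0], [0, 0, 0], [0, 0, 0], [0, 0, 0], [0, 0, 0], [0, 0, 0], [0, 0, 0], [0, 0, 0], [0, 0, 0]], "gripper": [0.25, 0.35, 0.45, 0.5, 0.5, 0.5, 0.5, 0.5, 0.5, 0.5]}}

```text
t: 56.4
eef_pos: [426.6, 232.4, 368.2]
tcp_rot: [0.001, 3.138, 0.002]
force: [-0.1, 0.1, -1.2]
gripper_width: 42.6
finger_force: 0.0
```

{"fn": "move_arm", "kwargs": {"delta_pos": [[0.005, 0.0213, 0], [0.005, 0.0213, 0], [0.005, 0.0213, 0], [0, 0, 0], [0, 0, 0], [0, 0, 0]], "delta_rot": [[0, 0, 0], [0, 0, 0], [0, 0, 0], [0, 0, 0], [0, 0, 0], [0, 0, 0]], "gripper": [0.5, 0.5, 0.5, 0.5, 0.5, 0.5]}}

```text
t: 56.9
eef_pos: [411.1, 295.9, 365.7]
tcp_rot: [-0.0, -3.14, 0.002]
force: [-0.9, -0.4, -0.4]
gripper_width: 42.7
finger_force: 0.0
```

```bash
cat >> h.py <<'E'
def rackpins(c,u0=150,u1=520,v1=275):
    f=c["frame"].astype(int);hsv=cv2.cvtColor(c["frame"],cv2.COLOR_RGB2HSV).astype(int)
    m=((hsv[...,1]<60)&((f.max(2)<125)|(f.max(2)>125))).astype(np.uint8)*255; m[:30]=0;m[v1:]=0;m[:,:u0]=0;m[:,u1:]=0
    m=cv2.morphologyEx(m,cv2.MORPH_CLOSE,np.ones((7,7),np.uint8))
    for q in cv2.findContours(m,0,1)[0]:
        x,y,w,h=cv2.boundingRect(q)
        if h>120 and cv2.contourArea(q)>1200:
            p=q[:,0].astype(float);A=p[p[:,1]<p[:,1].min()+3].mean(0);B=p[p[:,1]>p[:,1].max()-3].mean(0)
            mm=np.zeros_like(m);cv2.drawContours(mm,[q],-1,255,-1)
            print((x,y,w,h),"V%.0f"%cv2.mean(hsv[...,2].astype(float),mm)[0],pose(plane(c,*A,55),plane(c,*B,55)))
E
python3 - <<'E'
from h import *
where();c=cam("wrist","r4.png");rackpins(c)
E
```

```text
t 56.9 tcp [411.1 295.9 365.7] heading 179.98 tilt [-1.4 -1. ] w 42.7 F [-0.9 -0.4 -0.4] q [ 0.5  0.2 -0.2  1.1 -0.   0.5]
(233, 110, 46, 165) V133 (array([424.1, 234.9,  55. ]), np.float64(149.1314704004962), np.float64(-178.65363062913215))
(307, 75, 33, 191) V68 (array([405.8, 294.8,  55. ]), np.float64(165.27716766627515), np.float64(179.57856657744068))
```

{"fn": "move_arm", "kwargs": {"delta_pos": [[0.003, -0.0005, 0.035], [0, 0, 0.04], [0, 0, 0.035], [0, 0, 0.02], [0, 0, 0.003], [0, 0, 0], [0, 0, 0], [0, 0, 0], [0, 0, 0], [0, 0, 0]], "delta_rot": [[0, 0, 0], [0, 0, 0], [0, 0, 0], [0, 0, 0], [0, 0, 0], [0, 0, 0], [0, 0, 0], [0, 0, 0], [0, 0, 0], [0, 0, 0]], "gripper": [0.5, 0.5, 0.5, 0.5, 0.5, 0.4, 0.2, 0.1, 0.1, 0.1]}}

```text
t: 57.78
eef_pos: [408.7, 295.7, 234.9]
tcp_rot: [0.001, 3.139, 0.001]
force: [-0.2, -2.7, 8.4]
gripper_width: 21.5
finger_force: 60.1
```

{"fn": "move_arm", "kwargs": {"delta_pos": [[0, 0, -0.005], [0, 0, -0.003], [-0.006, 0, 0], [-0.008, 0, 0], [-0.006, 0, 0], [-0.001, 0, 0], [0, 0, 0.004], [0, 0, 0.003], [0, 0, 0], [0, 0, 0]], "delta_rot": [[0, 0, 0], [0, 0, 0], [0, 0, 0], [0, 0, 0], [0, 0, 0], [0, 0, 0], [0, 0, 0], [0, 0, 0], [0, 0, 0], [0, 0, 0]], "gripper": [0.1, 0.1, 0.1, 0.1, 0.1, 0.1, 0.1, 0.1, 0.1, 0.1]}}

```text
t: 58.62
eef_pos: [429.3, 295.7, 235.0]
tcp_rot: [0.001, 3.141, 0.0]
force: [0.3, -2.3, 6.4]
gripper_width: 22.0
finger_force: 60.4
```

{"fn": "move_arm", "kwargs": {"delta_pos": [[0, 0, 0], [0, 0, 0], [0, 0, 0], [0, 0, -0.02], [0, 0, -0.04], [0, 0, -0.04], [0, 0, -0.032], [-0.02, -0.035, 0], [0, 0, 0], [0, 0, 0]], "delta_rot": [[0, 0, 0], [0, 0, 0], [0, 0, 0], [0, 0, 0], [0, 0, 0], [0, 0, 0], [0, 0, 0], [0, 0, 0], [0, 0, 0], [0, 0, 0]], "gripper": [0.25, 0.35, 0.45, 0.5, 0.5, 0.5, 0.5, 0.7, 0.8, 0.8]}}

```text
t: 59.45
eef_pos: [449.8, 259.7, 366.7]
tcp_rot: [0.004, 3.141, 0.0]
force: [0.2, 0.5, -0.4]
gripper_width: 68.2
finger_force: 0.0
```

```bash
python3 - <<'E'
from h import *
where();c=cam("wrist","r5.png");rackpins(c)
E
```

```text
t 59.45 tcp [449.8 259.7 366.7] heading 179.84 tilt [0.4 0.1] w 68.2 F [ 0.2  0.5 -0.4] q [ 0.4  0.3 -0.1  1.2 -0.   0.4]
(274, 56, 36, 185) V158 (array([425.7, 233.8,  55. ]), np.float64(153.8189425505014), np.float64(-179.69602035506128))
(352, 48, 31, 199) V67 (array([425.8, 296.5,  55. ]), np.float64(165.30703369845855), np.float64(179.81782851423284))
```

{"fn": "move_arm", "kwargs": {"delta_pos": [[0, -0.035, 0], [0, -0.035, 0], [0, -0.035, 0], [0, -0.035, 0], [0, -0.035, 0], [0, -0.035, 0], [0, -0.035, 0], [0, 0, 0], [0, 0, 0], [0, 0, 0]], "delta_rot": [[0, 0, 0], [0, 0, 0], [0, 0, 0], [0, 0, 0], [0, 0, 0], [0, 0, 0], [0, 0, 0], [0, 0, 0], [0, 0, 0], [0, 0, 0]], "gripper": [0.7, 0.7, 0.7, 0.7, 0.7, 0.7, 0.7, 0.7, 0.7, 0.7]}}

```text
t: 60.33
eef_pos: [448.9, 16.3, 366.2]
tcp_rot: [-0.001, -3.141, -0.001]
force: [-0.4, 0.7, -0.1]
gripper_width: 59.5
finger_force: 0.0
```

```bash
cat >> h.py <<'E'
def blob(c,cond):
    f=c["frame"].astype(int);h=cv2.cvtColor(c["frame"],cv2.COLOR_RGB2HSV).astype(int)
    m=cond(f[...,0],f[...,1],f[...,2],h[...,0],h[...,1],h[...,2]).astype(np.uint8)*255
    m=cv2.morphologyEx(m,cv2.MORPH_OPEN,np.ones((3,3),np.uint8))
    return sorted(cv2.findContours(m,0,1)[0],key=lambda q:-cv2.contourArea(q))[:4]
E
python3 - <<'E'
from h import *
import pickle
where();c=cam("wrist","k1.png");pickle.dump(c,open("k1.pkl","wb"))
print("orange");[print(cv2.boundingRect(q),cv2.contourArea(q),cv2.minEnclosingCircle(q)) for q in blob(c,lambda r,g,b,h,s,v:(h>=8)&(h<=15)&(s>225)&(v>120))]
print("handle");[print(cv2.boundingRect(q),cv2.contourArea(q),cv2.minAreaRect(q)) for q in blob(c,lambda r,g,b,h,s,v:(h>=15)&(h<=24)&(s<150)&(s>70)&(v>200))]
print("pad");[print(cv2.boundingRect(q),cv2.contourArea(q),cv2.minAreaRect(q)) for q in blob(c,lambda r,g,b,h,s,v:(v<45))]
print("grey disc");[print(cv2.boundingRect(q),cv2.contourArea(q),cv2.minEnclosingCircle(q)) for q in blob(c,lambda r,g,b,h,s,v:(s<30)&(v>100)&(v<215))]
E
```

```text
t 60.33 tcp [448.9  16.3 366.2] heading 179.97 tilt [-0.9  0.5] w 59.5 F [-0.4  0.7 -0.1] q [-0.1  0.1 -0.3  1.1  0.  -0.1]
orange
(186, 183, 54, 48) 1465.0 ((212.97813415527344, 203.9469757080078), 27.858308792114258)
(220, 179, 8, 6) 21.5 ((223.5, 181.0), 4.031229019165039)
(227, 186, 7, 5) 18.0 ((230.0, 188.0), 3.6056511402130127)
(245, 167, 8, 8) 16.0 ((248.5, 170.5), 4.94984769821167)
handle
(209, 36, 33, 140) 3814.5 ((224.0504150390625, 105.43709564208984), (30.371295928955078, 138.5408172607422), 1.847610354423523)
(604, 108, 36, 79) 1520.5 ((622.2289428710938, 146.9343719482422), (31.566736221313477, 79.07584381103516), 4.864514350891113)
(546, 108, 35, 27) 687.0 ((562.7610473632812, 121.99134826660156), (33.04294204711914, 25.933942794799805), 6.842773914337158)
(493, 109, 35, 25) 528.0 ((510.0, 121.0), (24.0, 34.0), 90.0)
pad
(55, 257, 542, 143) 27513.5 ((325.5, 328.0), (142.0, 541.0), 90.0)
(234, 135, 53, 95) 3409.5 ((261.413818359375, 182.03448486328125), (47.66810989379883, 92.8448486328125), 4.763641834259033)
(185, 130, 24, 59) 1076.5 ((196.37864685058594, 158.78189086914062), (58.07732009887695, 22.528791427612305), 88.66777801513672)
(625, 145, 15, 82) 484.5 ((635.1007080078125, 185.61231994628906), (12.912541389465332, 81.5967025756836), 5.8263421058654785)
grey disc
(246, 313, 158, 64) 6762.5 ((324.4872741699219, 346.5), 78.52715301513672)
(562, 87, 45, 137) 1834.0 ((588.0, 155.0), 70.34211730957031)
(376, 204, 43, 41) 1278.5 ((396.4114990234375, 223.61228942871094), 21.648727416992188)
(258, 304, 136, 8) 541.5 ((325.5, 308.0), 67.56673431396484)
```

```bash
python3 - <<'E'
from h import *
import pickle
c=pickle.load(open("k1.pkl","rb"));r=pickle.load(open("r1.pkl","rb"))
print("mallet",plane(c,212.5,206.5,82),"stamp",plane(c,397,224,112))
print("stamp tri",tri([ray(c,397,224),ray(r,174,236)]))
w1=np.array([461.1,-77.6])
# handle top edges: per row bright span in k1 (top face z=56)
h=cv2.cvtColor(c["frame"],cv2.COLOR_RGB2HSV).astype(int)
for v in (45,70,95,120,145):
    x=np.nonzero((h[v,195:260,0]>=15)&(h[v,195:260,0]<=24)&(h[v,195:260,1]<150)&(h[v,195:260,2]>120))[0]+195; print(v,x.min(),x.max(),plane(c,x.min(),v,56),plane(c,x.max(),v,56))
print("pad corners: need",plane(c,287,140,6),plane(c,280,229,6),plane(c,185,135,6))
E
```

```text
mallet [459.3 -71.7  82. ] stamp [461.4  68.6 112. ]
stamp tri (array([463.6,  69.8, 106.9]), np.float64(0.05143922934919308))
45 210 243 [339.7 -69.   56. ] [339.6 -44.2  56. ]
70 209 242 [357.2 -71.6  56. ] [357.2 -46.3  56. ]
95 209 241 [375.6 -73.6  56. ] [375.6 -48.5  56. ]
120 208 240 [394.9 -76.5  56. ] [394.8 -50.9  56. ]
145 208 239 [415.  -78.7  56. ] [415.  -53.3  56. ]
pad corners: need [419.1 -19.1   6. ] [512.8 -29.8   6. ] [ 414.4 -116.8    6. ]
```

{"fn": "move_arm", "kwargs": {"delta_pos": [[0.0147, -0.027, 0], [0.0147, -0.027, 0], [0.0147, -0.027, 0], [0, 0, 0.02], [0, 0, 0.04], [0, 0, 0], [0, 0, 0]], "delta_rot": [[0, 0, 0], [0, 0, 0], [0, 0, 0], [0, 0, 0.062], [0, 0, 0.062], [0, 0, 0], [0, 0, 0]], "gripper": [0.7, 0.7, 0.7, 0.7, 0.7, 0.7, 0.7]}}

```text
t: 60.97
eef_pos: [404.5, -64.2, 306.3]
tcp_rot: [-0.19, -3.132, -0.002]
force: [0.2, 0.0, 0.9]
gripper_width: 59.7
finger_force: 0.0
```

```bash
python3 - <<'E'
from h import *
c=cam("wrist","k2.png")
go(405,-64.8,203)
print("orange");[print(cv2.boundingRect(q),cv2.contourArea(q)) for q in blob(c,lambda r,g,b,h,s,v:(h>=8)&(h<=15)&(s>225)&(v>120))]
h=cv2.cvtColor(c["frame"],cv2.COLOR_RGB2HSV).astype(int)
for v in (20,60,100,140,180):
    x=np.nonzero((h[v,220:420,0]>=15)&(h[v,220:420,0]<=24)&(h[v,220:420,1]<150)&(h[v,220:420,2]>120))[0]+220
    if len(x): print(v,x.min(),x.max(),plane(c,x.min(),v,56),plane(c,x.max(),v,56))
E
```

```text
t 61.02 tcp [405.2 -64.5 307.5] heading 173.09 tilt [-1.   0.4] w 60.1 F [ 0.3 -0.2  0.4] q [-0.4  0.1 -0.5  0.9  0.  -0.2]
shift tool mm [  0.   -0.4 104.5]
orange
(306, 278, 23, 11) 85.0
(330, 280, 10, 7) 35.5
(337, 316, 5, 6) 16.0
(328, 290, 4, 4) 8.5
140 301 340 [354.4 -72.6  56. ] [357.4 -47.6  56. ]
180 302 339 [381.  -75.7  56. ] [383.9 -51.1  56. ]
```

{"fn": "move_arm", "kwargs": {"delta_pos": [[0, -0.0015, 0.03], [0, 0, 0.035], [0, 0, 0.025], [0, 0, 0.014], [0, 0, 0], [0, 0, 0], [0, 0, 0], [0, 0, 0], [0, 0, 0], [0, 0, 0]], "delta_rot": [[0, 0, 0], [0, 0, 0], [0, 0, 0], [0, 0, 0], [0, 0, 0], [0, 0, 0], [0, 0, 0], [0, 0, 0], [0, 0, 0], [0, 0, 0]], "gripper": [0.7, 0.7, 0.7, 0.7, 0.6, 0.4, 0.2, 0.1, 0.1, 0.1], "force": 115}}

```text
t: 61.85
eef_pos: [405.6, -66.9, 204.6]
tcp_rot: [0.194, 3.133, -0.001]
force: [-1.8, 2.1, 9.2]
gripper_width: 23.8
finger_force: 112.3
```

```bash
python3 - <<'E'
from h import *
where()
E
```

```text
t 61.85 tcp [405.6 -66.9 204.6] heading 172.91 tilt [ 3.  -0.8] w 23.8 F [-1.8  2.1  9.2] q [-0.4  0.2 -0.7  0.6  0.  -0.2]
```

{"fn": "move_arm", "kwargs": {"delta_pos": [[0, 0, -0.01], [0, 0, -0.025], [0, 0, -0.035], [0, 0, -0.035], [0, 0, -0.035], [0, 0, -0.015], [0, 0, 0], [0, 0, 0]], "delta_rot": [[0, 0, 0], [0, 0, 0], [0, 0, 0], [0, 0, 0], [0, 0, 0], [0, 0, 0], [0, 0, 0], [0, 0, 0]], "gripper": [0.1, 0.1, 0.1, 0.1, 0.1, 0.1, 0.1, 0.1]}}

```text
t: 62.52
eef_pos: [404.7, -66.7, 358.9]
tcp_rot: [0.195, 3.133, -0.001]
force: [-0.4, -0.9, -4.6]
gripper_width: 24.1
finger_force: 113.5
```

{"fn": "move_arm", "kwargs": {"delta_pos": [[0.0033, 0.0285, 0], [0.0033, 0.0285, 0], [0.0033, 0.0285, 0], [0.0033, 0.0285, 0], [0.0033, 0.0285, 0], [0, 0, 0], [0, 0, 0], [0, 0, 0]], "delta_rot": [[0, 0, 0], [0, 0, 0], [0, 0, 0], [0, 0, 0], [0, 0, 0], [0, 0, 0], [0, 0, 0], [0, 0, 0]], "gripper": [0.1, 0.1, 0.1, 0.1, 0.1, 0.1, 0.1, 0.1]}}

```text
t: 63.18
eef_pos: [405.8, 76.6, 357.0]
tcp_rot: [-0.194, -3.134, 0.0]
force: [0.4, -0.7, -3.0]
gripper_width: 23.9
finger_force: 114.3
```

```bash
python3 - <<'E'
from h import *
where()
t=cam("top","t20.png");s=cam("scene","s20.png");w=cam("wrist","k3.png")
for n,c in(("top",t),("scene",s)):
    print(n);[print(cv2.boundingRect(q),cv2.contourArea(q)) for q in blob(c,lambda r,g,b,h,s,v:(h>=8)&(h<=16)&(s>225)&(v>150))]
print("predicted mallet top px in scene",proj(s,[461.3,70.4,360-197+76]),"bottom",proj(s,[461.3,70.4,163]),"stamp",proj(s,[461.3,70.4,112]))
print("pins top?"); rackpins(w,400,640,300)
E
```

```text
t 63.18 tcp [405.8  76.6 357. ] heading 172.91 tilt [-1.4 -0.2] w 23.9 F [ 0.4 -0.7 -3. ] q [-0.   0.1 -0.4  1.1 -0.   0.1]
top
scene
predicted mallet top px in scene (np.float64(327.3698265335316), np.float64(152.93595059713985)) bottom (np.float64(326.84401431689105), np.float64(169.23801529721305)) stamp (np.float64(326.51799491579953), np.float64(179.34578609803302))
pins top?
(497, 91, 41, 179) V158 (array([426.2, 234.6,  55. ]), np.float64(154.28216572445106), np.float64(-179.6287758809841))
(569, 72, 51, 196) V57 (array([426.1, 297.1,  55. ]), np.float64(165.8131054083602), np.float64(179.8763605040828))
```

```bash
python3 - <<'E'
from h import *
s=cv2.imread("pics/s20.png")[:,:,::-1];h=cv2.cvtColor(np.ascontiguousarray(s),cv2.COLOR_RGB2HSV).astype(int)
y0,x0=135,300
m=(h[...,0]>=6)&(h[...,0]<=18)&(h[...,1]>205)&(h[...,2]>120)
sub=m[y0:205,x0:360];ys,xs=np.nonzero(sub)
for y in range(0,70,2): print(y0+y,''.join('#' if v else '.' for v in sub[y]))
E
```

```text
135 ............................................................
137 ............................................................
139 ............................................................
141 ............................................................
143 ............................................................
145 ............................................................
147 ............................................................
149 ............................................................
151 ............................................................
153 ............................................................
155 ............................................................
157 ............................................................
159 ............................................................
161 ............................................................
163 ............................................................
165 ............................................................
167 ........................................................
[... 474 characters left out ...]
..................................................
185 ............................................................
187 ............................................................
189 ............................................................
191 ............................................................
193 ............................................................
195 ............................................................
197 ............................................................
199 ............................................................
201 ............................................................
203 ............................................................
```

{"fn": "move_arm", "kwargs": {"delta_pos": [[-0.001, 0, 0.018], [0, 0, 0.022], [0, 0, 0.0205], [0, 0, 0.002], [0, 0, 0]], "delta_rot": [[0, 0, 0], [0, 0, 0], [0, 0, 0], [0, 0, 0], [0, 0, 0]], "gripper": [0.1, 0.1, 0.1, 0.1, 0.1]}}

```text
t: 63.75
eef_pos: [407.1, 75.7, 294.9]
tcp_rot: [-0.198, -3.135, 0.001]
force: [-3.7, -0.9, 10.9]
gripper_width: 24.1
finger_force: 116.9
```

{"fn": "move_arm", "kwargs": {"delta_pos": [[0, 0, 0.0015], [0, 0, 0]], "delta_rot": [[0, 0, 0], [0, 0, 0]], "gripper": [0.1, 0.1]}}

```text
t: 63.92
eef_pos: [407.1, 75.7, 294.1]
tcp_rot: [0.198, 3.135, -0.001]
force: [-4.0, -1.6, 10.6]
gripper_width: 24.2
finger_force: 116.8
```

{"fn": "move_arm", "kwargs": {"delta_pos": [[0, 0, 0.002], [0, 0, 0]], "delta_rot": [[0, 0, 0], [0, 0, 0]], "gripper": [0.1, 0.1]}}

```text
t: 64.08
eef_pos: [406.8, 75.8, 292.9]
tcp_rot: [0.198, 3.135, -0.001]
force: [-13.7, -0.5, 30.6]
gripper_width: 23.5
finger_force: 119.9
```

{"fn": "move_arm", "kwargs": {"delta_pos": [[0, 0, 0.002], [0, 0, 0]], "delta_rot": [[0, 0, 0], [0, 0, 0]], "gripper": [0.1, 0.1]}}

```text
t: 64.25
eef_pos: [406.6, 75.9, 291.4]
tcp_rot: [0.197, 3.134, 0.0]
force: [-18.1, 0.7, 41.8]
gripper_width: 24.3
finger_force: 122.2
```

The stamp bottomed (force rose to 42 N). I'll lift and take the mallet back over its pad.

{"fn": "move_arm", "kwargs": {"delta_pos": [[0, 0, -0.02], [0, 0, -0.03], [0, 0, -0.017], [0, 0, 0], [-0.0032, -0.0283, 0], [-0.0032, -0.0283, 0], [-0.0033, -0.0284, 0], [-0.0033, -0.0284, 0], [-0.0032, -0.0283, 0], [0, 0, 0]], "delta_rot": [[0, 0, 0], [0, 0, 0], [0, 0, 0], [0, 0, 0], [0, 0, 0], [0, 0, 0], [0, 0, 0], [0, 0, 0], [0, 0, 0], [0, 0, 0]], "gripper": [0.1, 0.1, 0.1, 0.1, 0.1, 0.1, 0.1, 0.1, 0.1, 0.1]}}

```text
t: 65.08
eef_pos: [405.5, -70.1, 355.8]
tcp_rot: [-0.202, -3.134, 0.002]
force: [-0.3, 0.9, -3.0]
gripper_width: 24.2
finger_force: 115.8
```

{"fn": "move_arm", "kwargs": {"delta_pos": [[0, 0, 0.02], [0, 0, 0.035], [0, 0, 0.035], [0, 0, 0.025], [0, 0, 0.015], [0, 0, 0], [0, 0, 0]], "delta_rot": [[0, 0, 0], [0, 0, 0], [0, 0, 0], [0, 0, 0], [0, 0, 0], [0, 0, 0], [0, 0, 0]], "gripper": [0.1, 0.1, 0.1, 0.1, 0.1, 0.1, 0.1]}}

```text
t: 65.67
eef_pos: [405.1, -66.2, 226.2]
tcp_rot: [-0.197, -3.133, -0.001]
force: [0.7, 0.8, -1.4]
gripper_width: 23.8
finger_force: 115.7
```

```bash
python3 - <<'E'
from h import *
go(405.6,-66.9,205)
s=cam("scene","s21.png")
print([(cv2.boundingRect(q),cv2.contourArea(q)) for q in blob(s,lambda r,g,b,h,s,v:(h>=8)&(h<=16)&(s>215)&(v>120))])
E
```

```text
t 65.67 tcp [405.1 -66.2 226.2] heading 172.82 tilt [-2.   0.8] w 23.8 F [ 0.7  0.8 -1.4] q [-0.4  0.2 -0.7  0.7  0.  -0.2]
shift tool mm [-0.6 -0.6 21.2]
[]
```

{"fn": "move_arm", "kwargs": {"delta_pos": [[0, 0, 0.01], [0, 0, 0.006], [0, 0, 0.002], [0, 0, 0]], "delta_rot": [[0, 0, 0], [0, 0, 0], [0, 0, 0], [0, 0, 0]], "gripper": [0.1, 0.1, 0.1, 0.1]}}

```text
t: 66.05
eef_pos: [405.6, -66.1, 208.9]
tcp_rot: [0.196, 3.135, -0.0]
force: [-0.1, 0.1, -3.3]
gripper_width: 23.8
finger_force: 115.8
```

{"fn": "move_arm", "kwargs": {"delta_pos": [[0, 0, 0.0015], [0, 0, 0], [0, 0, 0]], "delta_rot": [[0, 0, 0], [0, 0, 0], [0, 0, 0]], "gripper": [0.1, 0.1, 0.1]}}

```text
t: 66.3
eef_pos: [405.6, -66.1, 207.4]
tcp_rot: [0.196, 3.135, -0.0]
force: [-0.5, 0.4, -2.1]
gripper_width: 23.9
finger_force: 115.8
```

{"fn": "move_arm", "kwargs": {"delta_pos": [[0, 0, 0.001], [0, 0, 0], [0, 0, 0.001], [0, 0, 0]], "delta_rot": [[0, 0, 0], [0, 0, 0], [0, 0, 0], [0, 0, 0]], "gripper": [0.1, 0.1, 0.1, 0.1]}}

```text
t: 66.63
eef_pos: [405.5, -66.1, 205.1]
tcp_rot: [-0.196, -3.135, -0.0]
force: [-0.8, 0.1, -3.3]
gripper_width: 23.9
finger_force: 115.8
```

{"fn": "move_arm", "kwargs": {"delta_pos": [[0, 0, 0.001], [0, 0, 0], [0, 0, 0]], "delta_rot": [[0, 0, 0], [0, 0, 0], [0, 0, 0]], "gripper": [0.1, 0.1, 0.1]}}

```text
t: 66.88
eef_pos: [405.5, -66.1, 204.1]
tcp_rot: [-0.196, -3.135, -0.0]
force: [0.0, 0.6, -3.4]
gripper_width: 24.0
finger_force: 115.8
```

{"fn": "move_arm", "kwargs": {"delta_pos": [[0, 0, 0.001], [0, 0, 0], [0, 0, 0]], "delta_rot": [[0, 0, 0], [0, 0, 0], [0, 0, 0]], "gripper": [0.1, 0.1, 0.1]}}

```text
t: 67.13
eef_pos: [405.6, -66.1, 203.2]
tcp_rot: [0.196, 3.135, -0.0]
force: [0.1, 0.0, -2.4]
gripper_width: 23.9
finger_force: 115.8
```

{"fn": "move_arm", "kwargs": {"delta_pos": [[0, 0, 0.001], [0, 0, 0], [0, 0, 0]], "delta_rot": [[0, 0, 0], [0, 0, 0], [0, 0, 0]], "gripper": [0.1, 0.1, 0.1]}}

```text
t: 67.38
eef_pos: [405.4, -66.0, 202.7]
tcp_rot: [0.195, 3.135, -0.0]
force: [-5.4, 1.9, 15.4]
gripper_width: 24.2
finger_force: 118.8
```

{"fn": "move_arm", "kwargs": {"delta_pos": [[0, 0, 0], [0, 0, 0], [0, 0, 0], [0, 0, 0], [0, 0, 0], [0, 0, -0.015], [0, 0, -0.035], [0, 0, -0.04], [0, 0, -0.04], [0, 0, -0.035]], "delta_rot": [[0, 0, 0], [0, 0, 0], [0, 0, 0], [0, 0, 0], [0, 0, 0], [0, 0, 0], [0, 0, 0], [0, 0, 0], [0, 0, 0], [0, 0, 0]], "gripper": [0.15, 0.3, 0.4, 0.5, 0.6, 0.6, 0.6, 0.6, 0.6, 0.6]}}

```text
t: 68.22
eef_pos: [405.2, -66.0, 369.7]
tcp_rot: [0.195, 3.134, -0.001]
force: [2.4, -0.1, -0.7]
gripper_width: 51.3
finger_force: 0.0
```

{"fn": "move_arm", "kwargs": {"delta_pos": [[-0.03, 0.03, 0], [-0.03, 0.03, 0], [0, 0.03, 0], [0, 0, 0], [0, 0, 0], [0, 0, 0]], "delta_rot": [[0, 0, 0], [0, 0, 0], [0, 0, 0], [0, 0, 0], [0, 0, 0], [0, 0, 0]], "gripper": [0.6, 0.6, 0.6, 0.6, 0.6, 0.6]}}

```text
t: 68.72
eef_pos: [474.9, 14.7, 367.0]
tcp_rot: [-0.195, -3.135, 0.0]
force: [0.7, -0.3, 0.1]
gripper_width: 51.1
finger_force: 0.0
```

```bash
python3 - <<'E'
from h import *
where();c=cam("wrist","k5.png")
[print("orange",cv2.boundingRect(q),cv2.contourArea(q)) for q in blob(c,lambda r,g,b,h,s,v:(h>=8)&(h<=15)&(s>225)&(v>120))[:2]]
q=blob(c,lambda r,g,b,h,s,v:(h>=8)&(h<=15)&(s>225)&(v>120))[0];x,y,w,h=cv2.boundingRect(q)
print("mallet top",plane(c,x+w/2,y+h/2,82))
[print("grey",cv2.boundingRect(q),plane(c,*(cv2.minEnclosingCircle(q)[0]),112)) for q in blob(c,lambda r,g,b,h,s,v:(s<30)&(v>100)&(v<215))]
h=cv2.cvtColor(c["frame"],cv2.COLOR_RGB2HSV).astype(int)
for v in range(20,200,25):
    x=np.nonzero((h[v,120:340,0]>=15)&(h[v,120:340,0]<=24)&(h[v,120:340,1]<150)&(h[v,120:340,2]>120))[0]+120
    if len(x): a,b=plane(c,x.min(),v,56),plane(c,x.max(),v,56);print(v,x.min(),x.max(),(a+b)/2,np.linalg.norm(a-b))
rackpins(c,400,640,300)
E
```

```text
t 68.72 tcp [474.9  14.7 367. ] heading 172.89 tilt [-0.4 -0.2] w 51.1 F [ 0.7 -0.3  0.1] q [-0.1  0.2 -0.2  1.1 -0.  -0. ]
orange (185, 166, 55, 47) 1377.0
orange (228, 179, 6, 8) 20.5
mallet top [460.7 -71.3  82. ]
grey (257, 290, 138, 72) [585.4   2.8 112. ]
grey (372, 151, 50, 52) [457.8  67.2 112. ]
grey (576, 11, 36, 153) [415.9 192.4 112. ]
grey (271, 280, 109, 13) [538.7   7.7 112. ]
20 189 227 [339.2 -54.5  56. ] 27.97766478663396
45 192 230 [356.  -56.2  56. ] 28.58747740658947
70 194 232 [373.4 -58.7  56. ] 29.224318082205873
95 197 230 [391.5 -62.5  56. ] 25.957059286400295
120 200 233 [410.7 -64.5  56. ] 26.562402696976413
145 203 235 [430.8 -67.   56. ] 26.37244223902525
(569, 30, 53, 156) V170 (array([442.1, 234.8,  55. ]), np.float64(121.24282708037109), np.float64(-179.45700144188572))
```

{"fn": "move_arm", "kwargs": {"delta_pos": [[0.005, 0.034, 0], [0.005, 0.034, 0], [0.005, 0.034, 0], [0.005, 0.034, 0], [0.005, 0.034, 0], [0.005, 0.034, 0], [0.005, 0.03, 0], [0, 0, 0], [0, 0, 0], [0, 0, 0]], "delta_rot": [[0, 0, -0.03], [0, 0, -0.03], [0, 0, -0.03], [0, 0, -0.03], [0, 0, 0], [0, 0, 0], [0, 0, 0], [0, 0, 0], [0, 0, 0], [0, 0, 0]], "gripper": [0.6, 0.6, 0.6, 0.6, 0.6, 0.6, 0.6, 0.6, 0.6, 0.6]}}

```text
t: 69.6
eef_pos: [451.6, 248.9, 367.2]
tcp_rot: [-0.008, -3.142, 0.0]
force: [-0.2, -0.2, 0.4]
gripper_width: 51.3
finger_force: 0.0
```

```bash
python3 - <<'E'
from h import *
where();c=cam("wrist","r6.png");rackpins(c)
for n in("scene",):
    s=cam(n,"s22.png")
    q=blob(s,lambda r,g,b,h,s,v:(h>=6)&(h<=16)&(s>215)&(v>120))
    print([(cv2.boundingRect(i),cv2.contourArea(i)) for i in q[:2]],proj(s,[460.7,-71.3,82]))
    a=cv2.imread("pics/scene0.png")[:,:,::-1].astype(int);f=s["frame"].astype(int)
    P=proj(s,[461.3,70.4,112]);u,v=map(int,P);print("stamp diff",np.abs(a-f)[v-8:v+9,u-8:u+9].mean(), "mallet diff",np.abs(a-f)[200:235,275:300].mean())
E
```

```text
t 69.6 tcp [451.6 248.9 367.2] heading 179.69 tilt [-0.  -0.3] w 51.3 F [-0.2 -0.2  0.4] q [ 0.3  0.3 -0.1  1.2 -0.   0.3]
(288, 54, 34, 186) V165 (array([426.1, 233.5,  55. ]), np.float64(154.29054723469974), np.float64(-179.72309550380538))
(365, 45, 32, 200) V68 (array([425.9, 296.1,  55. ]), np.float64(165.82416744714226), np.float64(179.76404841530112))
[] (np.float64(287.9811355247716), np.float64(211.84795205512538))
stamp diff 21.116493656286043 mallet diff 17.887619047619047
```

```bash
python3 -c "
from station import *
print(hand_in())"
```

```text
the job is handed in; nothing more can be done
None
```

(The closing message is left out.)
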